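# Sort the drawer handful into its trays

## Robot

A 6-joint arm with a two-finger parallel gripper is mounted at the origin on a cart in front of the work surface, level with it; the furniture and walls round the work are solid. World frame = base frame: x ahead of the robot, y to its left, z up, the work surface at z = 0. Lengths are in m, angles in rad, forces in N, time in s.
With the tool pointing down it reaches from about 0.4 to 0.825 m from the base axis. Payload 7 kg.
Tool frame: the origin (TCP) lies midway between the tips of the shut fingers; the grasp point (between the pads) lies behind it (grasp_offset is the z of the grasp point in the tool frame, in m); z points along the fingers, y is the direction in which the jaws open and shut (so a half turn about z gives the same grasp; the last joint's range is limited). The gripper opens to 85 mm and grips with 20 to 120 N. Pads are 22 mm wide; open, the fingers measure 114 mm over their backs; the gripper's body (76 mm by 85 mm) begins 54 mm behind the grasp point. The pads swing forward as they close: fully open they stand 13 mm farther back than shut.
Start: joints at [1.388, 0.359, 0.012, 0, -1.224, -0.288], TCP at [0.306, 0.602, 0.231] pointing down, gripper open.
Joint ranges: [-3.07, 3.07], [-1.43, 2.12], [-1.02, 1.25], [-3.03, 1.67], [-3.05, -0], [-3.03, 3.03]. Speed limits (rad/s): [2.39, 2.39, 3.01, 3.14, 3.14, 3.14].

## Interface

Orientations are given as a unit quaternion [w, x, y, z].
In Python, from workcell import * gives the robot as it stands.
- The arm moves only by the shell command python3 -m crank 'ROWS' [OPENING] [FORCE]. ROWS is JSON, a list of rows, each an object of numbers: "dx", "dy", "dz": the shift along the tool's x, y, z in cm; "wx", "wy", "wz": the turn, a rotation vector about the tool's x, y, z in degrees. A call has 1 to 5 rows; each row is the pose to reach, as a shift and turn from the pose measured when the call began, along the tool's axes at that moment; what a row does not reach only later rows make up. A row lasts 1/8 s, in which the tool goes at most 62.5 mm and 10.7 degrees, less where a joint would pass 70% of its speed; a pose out of reach is approached as far as the arm can. A call with a gripper value outside its range is refused whole. OPENING is the closure, from 0 (fully open) to 1 (shut), set as the call begins (- or left out, the last holds). The fingers move at their own pace and stop on an object; FORCE is the grip in N (left out, the last holds). Time passes only in rows, so rows that repeat a pose let the fingers close. It gives the time, the measured TCP pose, the force and the opening at its end, in the units of the state.
- state(): the state, without advancing time (a new reading comes with each control period).
- capture(name): name is "side" or "top"; returns a dict with "frame" (384x512x3 uint8, red, green, blue), "fov_y" (degrees; the focal length in pixels is half the picture's height over the tangent of half this angle, whatever the lens; pixels are square), "cx", "cy" (the principal point, pixels), "rvec" (rotation vector, rad) and "tvec" (3), from world to camera coordinates, as OpenCV has them. Camera axes: x right, y down, z forward; pixel columns grow to the right and rows downward; lengths in m; the calibration is good to about 2 mm. A picture is of the moment at which its call begins. There is no depth.
- finish_job(): hands the job in, once; it reports no verdict.
The state is a dict: "time": time; "joint_positions": joint angles; "dq": joint speeds; "effort": joint torques, N m; "ee_pos": TCP position; "orientation": TCP orientation; "wrist_force": force on the tool from outside, world axes, zero at the start; "torque": the same for the moment, N m; "gripper_width": finger opening in m.
Only numpy, scipy, OpenCV 4.12 (cv2) and the standard library are available. Lean on these libraries where they do the work, as an engineer would, in place of code of your own. Each camera call takes 0.05 s, during which the arm holds its last target.

## Task

Sort the loose handful in front of you into the three wooden trays: both forks into the longest tray, both teaspoons into the middle-sized one and the clothes peg into the shortest. Lay each piece lengthwise along its tray, flat inside the walls and not propped on a rim, and let go of it. Leave the mug and the mill at the back standing where they are.

Things in the scene. Friction and masses are not known exactly. Their poses are not given: they have to be found in the camera images.
- fork_a: steel dinner fork lying flat, 193 mm long (its x axis, tines towards +x), 17 mm wide at the handle's end, 26 mm over the tines, arched: both ends rest on the worktop and the neck, at its middle, stands with its top 15 mm up; pinch it across its y axis at the middle, where it is 8 mm wide with its metal 9 to 15 mm above the underside (it balances there); 30 to 60 g. Origin: centre of its outline, at its underside. The two forks are alike
- fork_b: steel dinner fork lying flat, 193 mm long (its x axis, tines towards +x), 17 mm wide at the handle's end, 26 mm over the tines, arched: both ends rest on the worktop and the neck, at its middle, stands with its top 15 mm up; pinch it across its y axis at the middle, where it is 8 mm wide with its metal 9 to 15 mm above the underside (it balances there); 30 to 60 g. Origin: centre of its outline, at its underside. The two forks are alike
- spoon_a: small steel teaspoon lying flat, 130 mm long (its x axis, bowl towards +x), 14 mm wide at the handle's end, 27 mm over the bowl, arched: both ends rest on the worktop and the neck, at its middle, stands with its top 11 mm up; pinch it across its y axis at the middle, where it is 8 mm wide with its metal 5 to 11 mm above the underside (it balances there); 15 to 30 g. Origin: centre of its outline, at its underside. The two teaspoons are alike
- spoon_b: small steel teaspoon lying flat, 130 mm long (its x axis, bowl towards +x), 14 mm wide at the handle's end, 27 mm over the bowl, arched: both ends rest on the worktop and the neck, at its middle, stands with its top 11 mm up; pinch it across its y axis at the middle, where it is 8 mm wide with its metal 5 to 11 mm above the underside (it balances there); 15 to 30 g. Origin: centre of its outline, at its underside. The two teaspoons are alike
- clip: purple plastic clothes peg (kept for closing bags), a straight bar lying flat, 72 mm long (its y axis), 15 mm wide (its x axis: pinch it across that), 12 mm high; 12 to 21 g. Origin: centre of its underside
- long_tray: the longest of three low open wooden trays, fixed to the worktop: outside 226 mm long (its x axis) and 118 mm wide (its y axis), inside 216 x 108 mm; walls 20 mm high and 5 mm thick, inner floor 5 mm above the worktop. Origin: centre of its underside, on the worktop
- middle_tray: the middle-sized of three low open wooden trays, fixed to the worktop: outside 166 mm long (its x axis) and 118 mm wide (its y axis), inside 156 x 108 mm; walls 20 mm high and 5 mm thick, inner floor 5 mm above the worktop. Origin: centre of its underside, on the worktop
- short_tray: the shortest of three low open wooden trays, fixed to the worktop: outside 110 mm long (its x axis) and 118 mm wide (its y axis), inside 100 x 108 mm; walls 20 mm high and 5 mm thick, inner floor 5 mm above the worktop. Origin: centre of its underside, on the worktop
- mug: bystander: cream mug (it looks pale grey in shade) standing at the back, 83 mm across with a handle, 94 mm high. Origin: centre of its outline, at its underside
- mill: bystander: dark wooden mill standing at the back, 58 mm across, 170 mm high. Origin: centre of its underside
There are look-alikes about, which are no part of the job. Leave any pink look-alike of the spoon_b alone.

How it is judged:
By the outcome, as a careful person would: the job done as asked, in the order asked, and still so for the second after the job is handed in, with the robot touching nothing.
It also fails if it takes over 115 s, if anything falls off the work surface, if the arm or the gripper's body presses on something with over 40 N, if the wrist force passes 120 N, or if a joint passes its speed limit or range.

## Working session

There is one attempt and no reset: what is moved stays moved. The work goes in short steps, Python scripts to look and compute and a shell command to move; the robot and the scene stay as the last step left them, time stands still between calls to the robot, and variables do not carry over. Pictures are saved under pics/ and viewed, and the job is handed in when it is done.

```bash
mkdir -p pics; ls
python3 - <<'E'
from workcell import *
import cv2,json,pickle
s=state();print(s)
try: print(grasp_offset)
except Exception as e: print(e)
for n in("top","side"):
    c=capture(n);print({k:v for k,v in c.items() if k!="frame"})
    cv2.imwrite(f"pics/{n}0.png",c["frame"][...,::-1]);pickle.dump(c,open(f"pics/{n}0.pkl","wb"))
E
```

```text
pics
{'time': 0.0, 'joint_positions': array([ 1.38808562e+00,  3.59409622e-01,  1.10907499e-02, -3.63129757e-04,
       -1.22412114e+00, -2.88034027e-01]), 'dq': array([-0.00022937, -0.00124425, -0.00031352, -0.00214137, -0.00192863,
       -0.00015729]), 'effort': array([-1.18471462e-04, -5.83320487e+01,  2.93411404e+01,  6.93684965e+00,
       -6.09241120e-03,  4.86287490e-05]), 'ee_pos': array([0.30598806, 0.60112735, 0.23036053]), 'orientation': array([ 8.29689107e-04,  9.72412807e-01, -2.33265146e-01, -1.27216135e-04]), 'wrist_force': array([-0.30586887, -0.61374414, -0.565888  ]), 'torque': array([-0.01692455,  0.03954605, -0.03466774]), 'gripper_width': 0.08562801729540087}
-0.0187
{'fov_y': 55.18568704688301, 'cx': 258.1536060131439, 'cy': 188.26767621823086, 'rvec': array([ 2.15791621, -2.19026279,  0.08390263]), 'tvec': array([-0.06853892,  0.51375275,  1.19021249])}
{'fov_y': 54.28491746356968, 'cx': 257.27571714788587, 'cy': 196.7310752110577, 'rvec': array([ 2.13451456, -0.66530141,  0.30752397]), 'tvec': array([-0.4570869 ,  0.17400728,  0.99987191])}
```

View pics/top0.png

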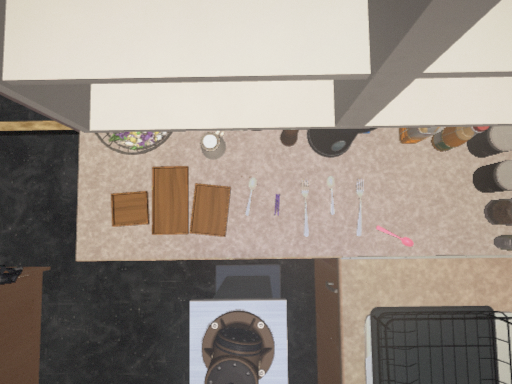

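View pics/side0.png

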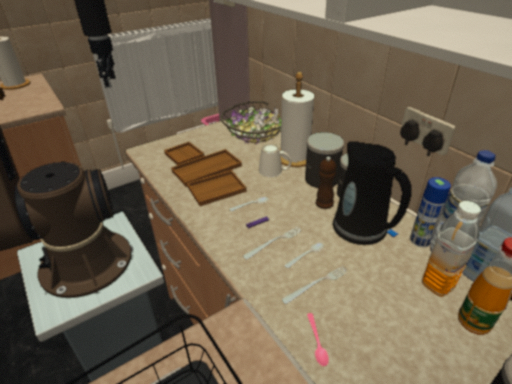

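The top view shows, left to right: the short tray (130,208), long tray (170,200), middle tray (210,210), spoon (250,195), peg (277,204), fork (306,208), spoon (331,195), fork (360,207) and the pink decoy (395,236). I'll enlarge it next.

```bash
cat > h.py <<'E'
import numpy as np,cv2,pickle
from scipy.spatial.transform import Rotation as R
def cal(c):
    f=c["frame"].shape[0]/2/np.tan(np.radians(c["fov_y"])/2)
    return np.array([[f,0,c["cx"]],[0,f,c["cy"]],[0,0,1]]),R.from_rotvec(c["rvec"]).as_matrix(),np.array(c["tvec"])
def back(c,uv,z):
    K,Rm,t=cal(c);d=Rm.T@np.linalg.solve(K,[uv[0],uv[1],1]);o=-Rm.T@t
    return o+d*(z-o[2])/d[2]
def proj(c,p):
    K,Rm,t=cal(c);q=K@(Rm@np.array(p)+t);return q[:2]/q[2]
def crop(c,x0,y0,x1,y1,s,name):
    im=cv2.resize(c["frame"][y0:y1,x0:x1],None,fx=s,fy=s,interpolation=cv2.INTER_CUBIC)[...,::-1].copy()
    for u in range((x0+9)//10*10,x1,10):
        cv2.line(im,(int((u-x0+.5)*s),0),(int((u-x0+.5)*s),6 if u%50 else 14),(0,0,255),1)
        if u%20==0: cv2.putText(im,str(u),(int((u-x0+.5)*s)-10,24),0,.35,(0,0,255),1)
    for v in range((y0+9)//10*10,y1,10):
        cv2.line(im,(0,int((v-y0+.5)*s)),(6,int((v-y0+.5)*s)),(0,0,255),1)
        cv2.putText(im,str(v),(8,int((v-y0+.5)*s)+4),0,.35,(0,0,255),1)
    cv2.imwrite(name,im)
E
python3 - <<'E'
from h import *
c=pickle.load(open("pics/top0.pkl","rb"))
crop(c,232,165,382,245,5,"pics/t_a.png")
crop(c,100,125,240,245,5,"pics/t_b.png")
K,Rm,t=cal(c);print(-Rm.T@t, K[0,0])
c=pickle.load(open("pics/side0.pkl","rb"));crop(c,150,130,350,310,4,"pics/s_a.png")
E
```

```text
[ 0.40966537 -0.08499498  1.22890007] 367.373881190627
```

View pics/t_a.png

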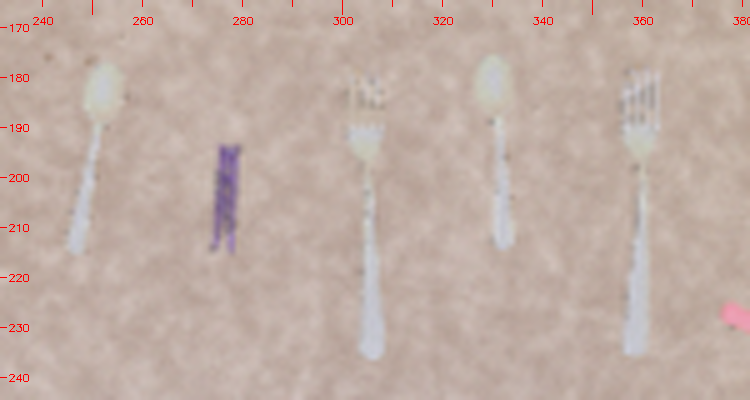

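View pics/t_b.png

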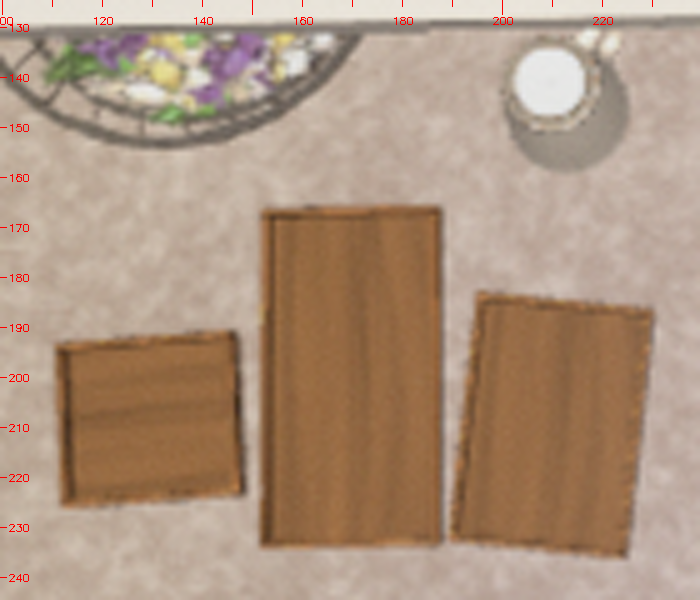

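View pics/s_a.png

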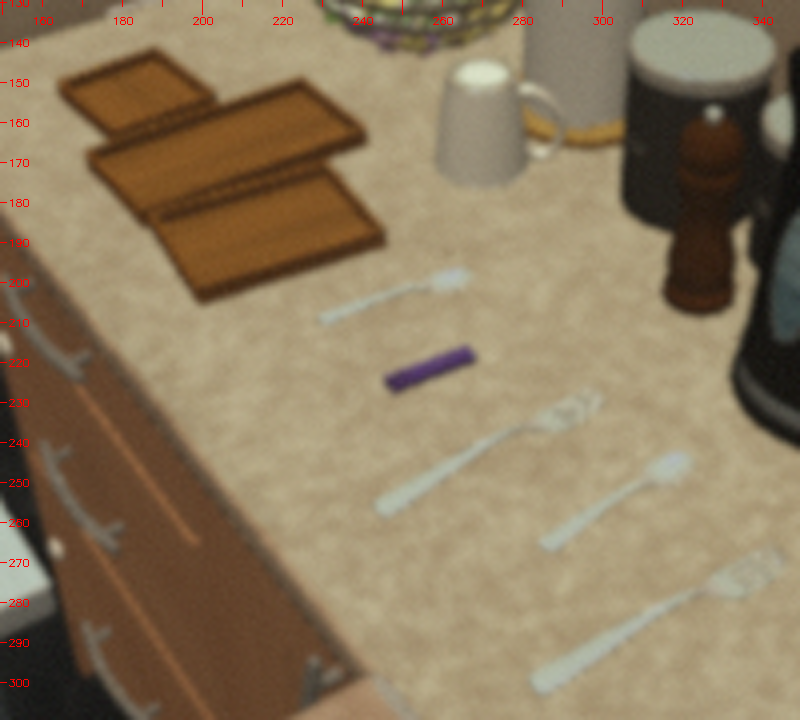

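Run:
```python
from h import *
T=pickle.load(open("pics/top0.pkl","rb"));S=pickle.load(open("pics/side0.pkl","rb"))
def pr(n,a,b,z,sa=None,sb=None):
    for lab,c,p,q in(("top",T,a,b),("side",S,sa,sb)):
        if p is None: continue
        A=back(c,p,z);B=back(c,q,z);d=B-A;m=(A+B)/2
        print(n,lab,"mid",m[:2].round(4),"len",round(np.hypot(*d[:2]),4),"yaw",np.degrees(np.arctan2(d[1],d[0])).round(1),"r",np.hypot(*m[:2]).round(3))
pr("forkL",(305.8,236.3),(304.5,178.5),.003,(245,257.5),(299,229))
pr("forkR",(358.4,235.6),(359.9,178.5),.003,(284,301.5),(344,267))
pr("spL",(246.6,215.2),(253.0,177),.004,(229.5,209.5),(266.5,197.5))
pr("spR",(332.0,214.5),(330,175.5),.004,(285.5,266.5),(322,244.5))
pr("peg",(275.9,215),(278,193.5),.008,(247.5,224.5),(267.5,217))
for n,cs in dict(long=[(152,166),(187.6,165.6),(187.6,233.8),(152,234)],mid=[(195.3,182.5),(230.2,186),(225,236),(190,233)],short=[(111,193),(147,190.5),(148.5,223),(112.5,226)]).items():
    P=np.array([back(T,p,.02)[:2] for p in cs]);m=P.mean(0)
    e=lambda i,j:np.hypot(*(P[i]-P[j])).round(4)
    d=P[0]+P[1]-P[2]-P[3]
    print(n,m.round(4),e(0,1),e(3,2),e(0,3),e(1,2),np.degrees(np.arctan2(d[1],d[0])).round(1), np.hypot(*m))
```

```text
forkL top mid [ 0.4486 -0.2316] len 0.1924 yaw -0.2 r 0.505
forkL side mid [ 0.4493 -0.2306] len 0.1889 yaw 1.5 r 0.505
forkR top mid [ 0.4471 -0.4111] len 0.1901 yaw -3.7 r 0.607
forkR side mid [ 0.4498 -0.4068] len 0.1921 yaw -0.8 r 0.606
spL top mid [ 0.4886 -0.0478] len 0.1296 yaw -10.2 r 0.491
spL side mid [ 0.4889 -0.0434] len 0.1298 yaw -7.2 r 0.491
spR top mid [ 0.4882 -0.3187] len 0.1304 yaw 1.1 r 0.583
spR side mid [ 0.4887 -0.3179] len 0.1314 yaw 2.7 r 0.583
peg top mid [ 0.4597 -0.1377] len 0.0718 yaw -6.7 r 0.48
peg side mid [ 0.4633 -0.1333] len 0.0677 yaw -5.2 r 0.482
long [0.4798 0.216 ] 0.1187 0.1168 0.2248 0.2253 0.3 0.526167762279669
mid [0.446  0.0829] 0.1163 0.1152 0.1668 0.1649 -6.2 0.45363380900790695
short [0.4538 0.3482] 0.1196 0.1187 0.109 0.1074 3.5 0.5719460007609374
```

```bash
cat > go.py <<'E'
import sys
from h import *
from workcell import state
# go.py x y z yaw_of_tool_x(deg) ...: row from current pose to target (tool down); several targets in groups of 4
s=state();p=np.array(s["ee_pos"]);q=s["orientation"];Rt=R.from_quat([q[1],q[2],q[3],q[0]])
tilt=np.degrees(np.arccos(-Rt.as_matrix()[2,2]));x=Rt.as_matrix()[:,0]
print("t",s["time"],"p",p.round(4),"yaw",np.degrees(np.arctan2(x[1],x[0])).round(1),"tilt",tilt.round(2),"w",round(s["gripper_width"],4),"F",np.round(s["wrist_force"],1),"q",s["joint_positions"].round(2))
a=[float(v) for v in sys.argv[1:]]
for i in range(0,len(a),4):
    g=np.radians(a[i+3]);X=np.array([np.cos(g),np.sin(g),0]);Z=np.array([0,0,-1.]);M=np.c_[X,np.cross(Z,X),Z]
    d=Rt.inv().apply(np.array(a[i:i+3])-p)*100;w=np.degrees((Rt.inv()*R.from_matrix(M)).as_rotvec())
    print(dict(zip(["dx","dy","dz"],d.round(2)))|dict(zip(["wx","wy","wz"],w.round(1))))
E
python3 go.py 0.45 0.2 0.2 -27
```

```text
t 0.1 p [0.306  0.6012 0.2305] yaw -27.0 tilt 0.08 w 0.0854 F [ 0.2 -0.3  0.5] q [ 1.39  0.36  0.01 -0.   -1.22 -0.29]
{'dx': np.float64(31.03), 'dy': np.float64(29.22), 'dz': np.float64(3.09), 'wx': np.float64(0.1), 'wy': np.float64(-0.0), 'wz': np.float64(0.0)}
```

```bash
python3 -m crank '[{"dx":6,"dy":5.8,"dz":0.6},{"dx":12,"dy":11.5,"dz":1.2},{"dx":18,"dy":17,"dz":1.8},{"dx":24,"dy":23,"dz":2.4},{"dx":30,"dy":28.5,"dz":3}]' 0.5 60; python3 go.py 0.4486 -0.2316 0.12 0 0.45 0 0.15 0
```

```text
t 0.1 p [0.306  0.6012 0.2305] yaw -27.0 tilt 0.08 w 0.0854 F [ 0.2 -0.3  0.5] q [ 1.39  0.36  0.01 -0.   -1.22 -0.29]
{'dx': np.float64(50.49), 'dy': np.float64(67.73), 'dz': np.float64(11.15), 'wx': np.float64(0.1), 'wy': np.float64(0.0), 'wz': np.float64(-27.0)}
{'dx': np.float64(40.11), 'dy': np.float64(47.03), 'dz': np.float64(8.12), 'wx': np.float64(0.1), 'wy': np.float64(0.0), 'wz': np.float64(-27.0)}invalid input
```

```bash
python3 -m crank '[{"dx":6,"dy":5.8,"dz":0.6,"wx":0,"wy":0,"wz":0},{"dx":12,"dy":11.5,"dz":1.2,"wx":0,"wy":0,"wz":0},{"dx":18,"dy":17,"dz":1.8,"wx":0,"wy":0,"wz":0},{"dx":24,"dy":23,"dz":2.4,"wx":0,"wy":0,"wz":0},{"dx":30,"dy":28.5,"dz":3,"wx":0,"wy":0,"wz":0}]' 0.5 60; python3 go.py 0.4486 -0.2316 0.12 0 0.45 0 0.15 0
```

```text
time: 0.72
ee_pos: [0.4097, 0.3055, 0.208]
orientation: [0.001, 0.972, -0.233, -0.0]
wrist_force: [1.0, 0.2, -0.4]
gripper_width: 0.0428
t 0.725 p [0.4097 0.3055 0.208 ] yaw -27.0 tilt 0.09 w 0.0428 F [ 1.   0.2 -0.4] q [ 1.03  0.11 -0.38  0.   -1.09  0.07]
{'dx': np.float64(27.82), 'dy': np.float64(46.09), 'dz': np.float64(8.88), 'wx': np.float64(0.1), 'wy': np.float64(0.0), 'wz': np.float64(-27.0)}
{'dx': np.float64(17.44), 'dy': np.float64(25.39), 'dz': np.float64(5.85), 'wx': np.float64(0.1), 'wy': np.float64(0.0), 'wz': np.float64(-27.0)}
```

```bash
python3 -m crank '[{"dx":17.4,"dy":25.4,"dz":5.8,"wx":0,"wy":0,"wz":-27},{"dx":17.4,"dy":25.4,"dz":5.8,"wx":0,"wy":0,"wz":-27},{"dx":17.4,"dy":25.4,"dz":5.8,"wx":0,"wy":0,"wz":-27},{"dx":17.4,"dy":25.4,"dz":5.8,"wx":0,"wy":0,"wz":-27},{"dx":17.4,"dy":25.4,"dz":5.8,"wx":0,"wy":0,"wz":-27}]' 0.5 60; python3 go.py 0.4486 -0.2316 0.06 0.5
```

```text
time: 1.35
ee_pos: [0.4486, 0.0042, 0.1514]
orientation: [0.001, 1.0, 0.001, -0.0]
wrist_force: [1.1, 0.7, -0.7]
gripper_width: 0.0431
t 1.35 p [0.4486 0.0042 0.1514] yaw 0.1 tilt 0.07 w 0.0431 F [ 1.1  0.7 -0.7] q [ 0.45  0.05 -0.58  0.   -0.94  1.12]
{'dx': np.float64(-0.04), 'dy': np.float64(23.57), 'dz': np.float64(9.17), 'wx': np.float64(0.1), 'wy': np.float64(0.0), 'wz': np.float64(-0.4)}
```

```bash
python3 -m crank '[{"dx":0,"dy":6,"dz":2.3,"wx":0,"wy":0,"wz":-0.4},{"dx":0,"dy":12,"dz":4.6,"wx":0,"wy":0,"wz":-0.4},{"dx":0,"dy":18,"dz":6.9,"wx":0,"wy":0,"wz":-0.4},{"dx":0,"dy":23.6,"dz":9.2,"wx":0,"wy":0,"wz":-0.4},{"dx":0,"dy":23.6,"dz":9.2,"wx":0,"wy":0,"wz":-0.4}]' 0.5 60; python3 go.py 0.4486 -0.2316 0.005 0.5
python3 - <<'E'
from h import *
from workcell import *
c=capture("side");pickle.dump(c,open("pics/s1.pkl","wb"));crop(c,200,130,350,280,5,"pics/s1.png")
E
```

```text
time: 1.98
ee_pos: [0.4468, -0.2348, 0.0574]
orientation: [0.0, 1.0, 0.002, -0.002]
wrist_force: [0.2, 0.2, 0.6]
gripper_width: 0.0427
t 1.975 p [ 0.4468 -0.2348  0.0574] yaw 0.2 tilt 0.25 w 0.0427 F [0.2 0.2 0.6] q [-0.09  0.27 -0.58  0.   -0.73  1.67]
{'dx': np.float64(0.2), 'dy': np.float64(-0.32), 'dz': np.float64(5.24), 'wx': np.float64(0.0), 'wy': np.float64(0.2), 'wz': np.float64(-0.3)}
```

View pics/s1.png

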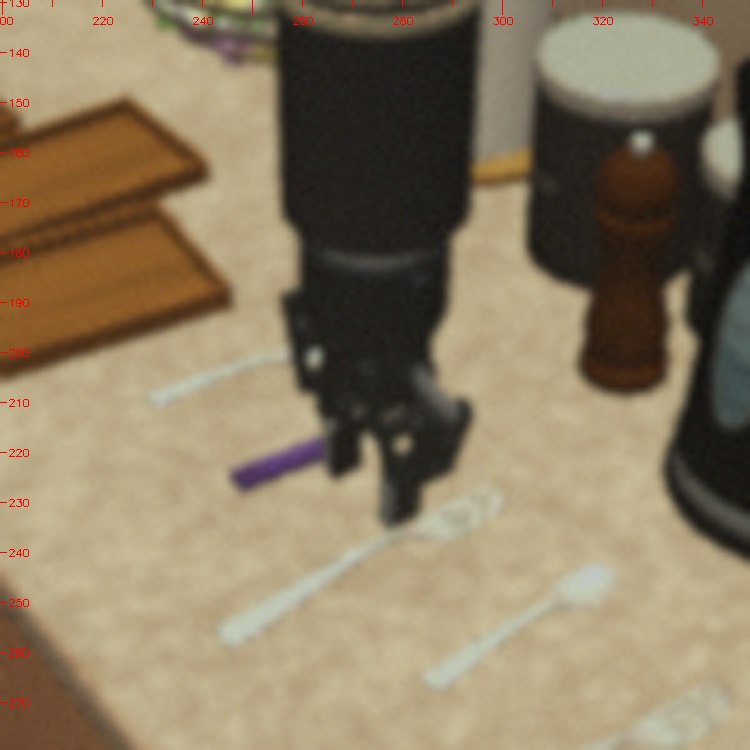

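The gripper is above the left fork, with the finger tips around (268,224) and (280,233). I'll go down.

```bash
python3 -m crank '[{"dx":0.2,"dy":-0.3,"dz":1.5,"wx":0,"wy":0.2,"wz":-0.3},{"dx":0.2,"dy":-0.3,"dz":3,"wx":0,"wy":0.2,"wz":-0.3},{"dx":0.2,"dy":-0.3,"dz":4.3,"wx":0,"wy":0.2,"wz":-0.3},{"dx":0.2,"dy":-0.3,"dz":5.2,"wx":0,"wy":0.2,"wz":-0.3},{"dx":0.2,"dy":-0.3,"dz":5.2,"wx":0,"wy":0.2,"wz":-0.3}]' 0.5 60; python3 go.py 0.4486 -0.2316 0.005 0.5
```

```text
time: 2.65
ee_pos: [0.4489, -0.2305, 0.0055]
orientation: [0.0, 1.0, 0.005, -0.001]
wrist_force: [-0.3, 0.5, 0.5]
gripper_width: 0.0426
t 2.65 p [ 0.4489 -0.2305  0.0055] yaw 0.6 tilt 0.08 w 0.0426 F [-0.3  0.5  0.5] q [-0.08  0.35 -0.63  0.   -0.59  1.66]
{'dx': np.float64(-0.03), 'dy': np.float64(0.11), 'dz': np.float64(0.05), 'wx': np.float64(0.0), 'wy': np.float64(0.1), 'wz': np.float64(0.1)}
```

```bash
python3 -m crank '[{"dx":0,"dy":0.1,"dz":0.05,"wx":0,"wy":0,"wz":0},{"dx":0,"dy":0.1,"dz":0.05,"wx":0,"wy":0,"wz":0},{"dx":0,"dy":0.1,"dz":0.05,"wx":0,"wy":0,"wz":0},{"dx":0,"dy":0.1,"dz":0.05,"wx":0,"wy":0,"wz":0},{"dx":0,"dy":0.1,"dz":0.05,"wx":0,"wy":0,"wz":0}]' 1 60; python3 go.py 0.45 -0.2 0.12 0.3
```

```text
time: 3.28
ee_pos: [0.4492, -0.2316, 0.0055]
orientation: [0.0, 1.0, 0.005, -0.0]
wrist_force: [-1.4, 0.5, 5.8]
gripper_width: 0.0056
t 3.275 p [ 0.4492 -0.2316  0.0055] yaw 0.6 tilt 0.06 w 0.0056 F [-1.4  0.5  5.8] q [-0.09  0.35 -0.62  0.   -0.59  1.67]
{'dx': np.float64(0.11), 'dy': np.float64(-3.15), 'dz': np.float64(-11.46), 'wx': np.float64(0.1), 'wy': np.float64(0.0), 'wz': np.float64(0.3)}
```

```bash
python3 -m crank '[{"dx":0,"dy":0,"dz":-3,"wx":0,"wy":0,"wz":0},{"dx":0,"dy":0,"dz":-6,"wx":0,"wy":0,"wz":0},{"dx":0,"dy":0,"dz":-9,"wx":0,"wy":0,"wz":0},{"dx":0,"dy":-3,"dz":-11.5,"wx":0,"wy":0,"wz":0},{"dx":0,"dy":-3,"dz":-11.5,"wx":0,"wy":0,"wz":0}]' 1 60; python3 go.py 0.4486 0.05 0.12 0.3 0.48 0.242 0.12 0.3;  python3 - <<'E'
from h import *
from workcell import *
c=capture("side");pickle.dump(c,open("pics/s2.pkl","wb"));crop(c,200,110,350,260,4,"pics/s2.png")
c=capture("top");pickle.dump(c,open("pics/t2.pkl","wb"));crop(c,230,150,380,250,5,"pics/t2.png")
E
```

```text
time: 3.9
ee_pos: [0.4501, -0.2007, 0.1223]
orientation: [0.001, 1.0, 0.006, 0.002]
wrist_force: [0.6, 0.5, 0.4]
gripper_width: 0.0056
t 3.9 p [ 0.4501 -0.2007  0.1223] yaw 0.7 tilt 0.22 w 0.0056 F [0.6 0.5 0.4] q [-0.02  0.16 -0.53  0.   -0.87  1.6 ]
{'dx': np.float64(0.14), 'dy': np.float64(-25.07), 'dz': np.float64(0.21), 'wx': np.float64(0.1), 'wy': np.float64(-0.2), 'wz': np.float64(0.4)}
{'dx': np.float64(3.5), 'dy': np.float64(-44.23), 'dz': np.float64(0.2), 'wx': np.float64(0.1), 'wy': np.float64(-0.2), 'wz': np.float64(0.4)}
```

View pics/s2.png

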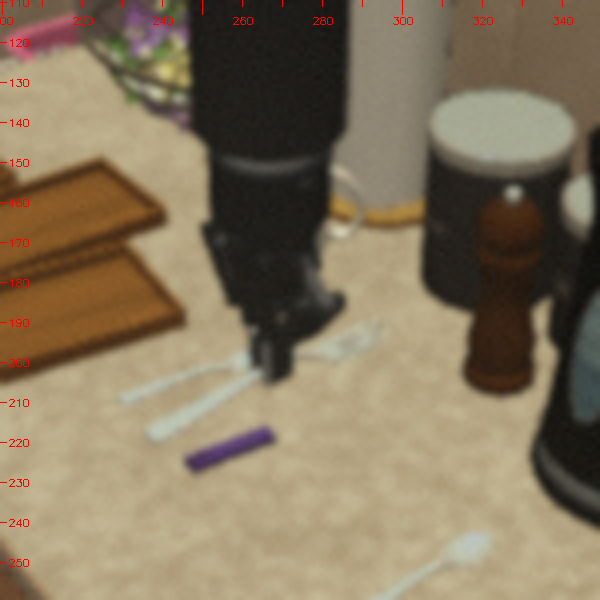

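View pics/t2.png

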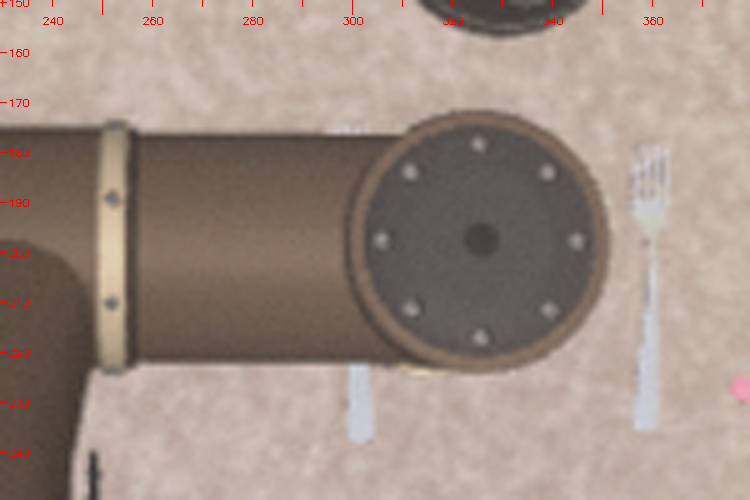

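Side view: the fork is held between the fingers, handle end at (238.5,218) and tines at (295,191.5). Top view: the handle end is at (301.5,238) and a sliver of tines shows at (299,175).

Run:
```python
from h import *
S=pickle.load(open("pics/s2.pkl","rb"));T=pickle.load(open("pics/t2.pkl","rb"))
for z in(.105,.115,.125): print(z,back(T,(301.5,238.3),z),back(T,(299.5,175.2),z),back(S,(237.5,218.5),z),back(S,(295.5,191),z))
```

```text
0.105 [ 0.3513102  -0.20599995  0.105     ] [ 0.54396592 -0.20457581  0.105     ] [ 0.36382589 -0.19005221  0.105     ] [ 0.56127663 -0.18297643  0.105     ]
0.115 [ 0.35182942 -0.2049233   0.115     ] [ 0.54277097 -0.20351183  0.115     ] [ 0.35805071 -0.20034002  0.115     ] [ 0.55236133 -0.19337676  0.115     ]
0.125 [ 0.35234864 -0.20384664  0.125     ] [ 0.54157601 -0.20244785  0.125     ] [ 0.35227553 -0.21062782  0.125     ] [ 0.54344604 -0.2037771   0.125     ]
```

```bash
python3 -m crank '[{"dx":0.4,"dy":-6,"dz":0,"wx":0,"wy":0,"wz":0},{"dx":0.9,"dy":-12,"dz":0,"wx":0,"wy":0,"wz":0.2},{"dx":1.4,"dy":-18,"dz":0,"wx":0,"wy":0,"wz":0.3},{"dx":1.9,"dy":-24,"dz":0,"wx":0,"wy":0,"wz":0.4},{"dx":2.4,"dy":-30,"dz":0,"wx":0,"wy":0,"wz":0.4}]' 1 60; python3 go.py 0.481 0.242 0.12 0.3
```

```text
time: 4.62
ee_pos: [0.4691, 0.1002, 0.1191]
orientation: [0.001, 1.0, 0.002, -0.001]
wrist_force: [0.4, -0.2, 0.3]
gripper_width: 0.0057
t 4.625 p [0.4691 0.1002 0.1191] yaw 0.2 tilt 0.12 w 0.0057 F [ 0.4 -0.2  0.3] q [ 0.62  0.15 -0.56  0.   -0.86  0.95]
{'dx': np.float64(1.24), 'dy': np.float64(-14.18), 'dz': np.float64(-0.11), 'wx': np.float64(0.1), 'wy': np.float64(0.1), 'wz': np.float64(-0.1)}
```

```bash
python3 -m crank '[{"dx":0.5,"dy":-6,"dz":0,"wx":0,"wy":0,"wz":0},{"dx":1,"dy":-11,"dz":1,"wx":0,"wy":0,"wz":0},{"dx":1.2,"dy":-14.2,"dz":3,"wx":0,"wy":0,"wz":0},{"dx":1.2,"dy":-14.2,"dz":6,"wx":0,"wy":0,"wz":0},{"dx":1.2,"dy":-14.2,"dz":6,"wx":0,"wy":0,"wz":0}]' 1 60; python3 go.py 0.481 0.242 0.0108 0.3
python3 - <<'E'
from h import *
from workcell import *
c=capture("side");pickle.dump(c,open("pics/s3.pkl","wb"));crop(c,140,90,290,220,5,"pics/s3.png")
c=capture("top");pickle.dump(c,open("pics/t3.pkl","wb"));crop(c,110,140,260,250,5,"pics/t3.png")
E
```

```text
time: 5.25
ee_pos: [0.4789, 0.2403, 0.0557]
orientation: [0.003, 1.0, 0.002, -0.003]
wrist_force: [-0.6, -0.8, -0.2]
gripper_width: 0.0056
t 5.25 p [0.4789 0.2403 0.0557] yaw 0.2 tilt 0.53 w 0.0056 F [-0.6 -0.8 -0.2] q [ 0.83  0.32 -0.51 -0.   -0.75  0.74]
{'dx': np.float64(0.24), 'dy': np.float64(-0.2), 'dz': np.float64(4.49), 'wx': np.float64(0.4), 'wy': np.float64(0.4), 'wz': np.float64(-0.1)}
```

View pics/s3.png

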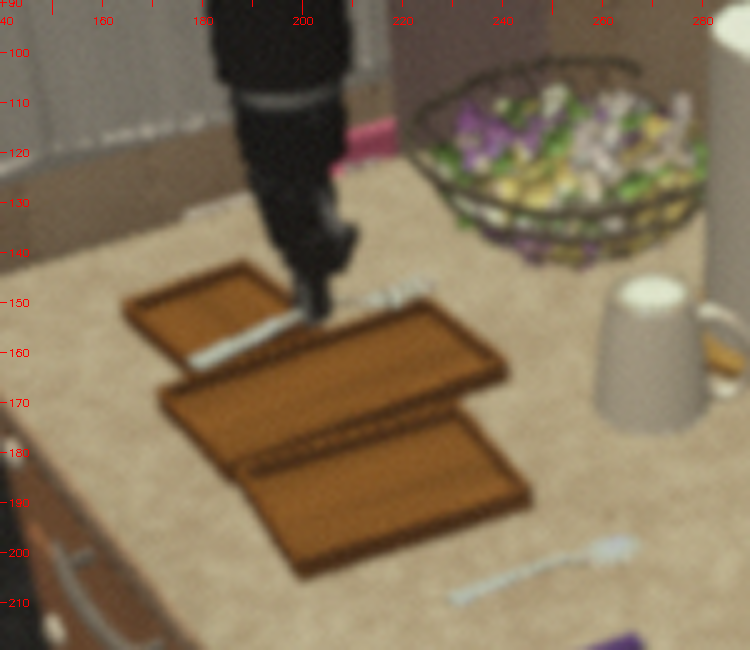

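View pics/t3.png

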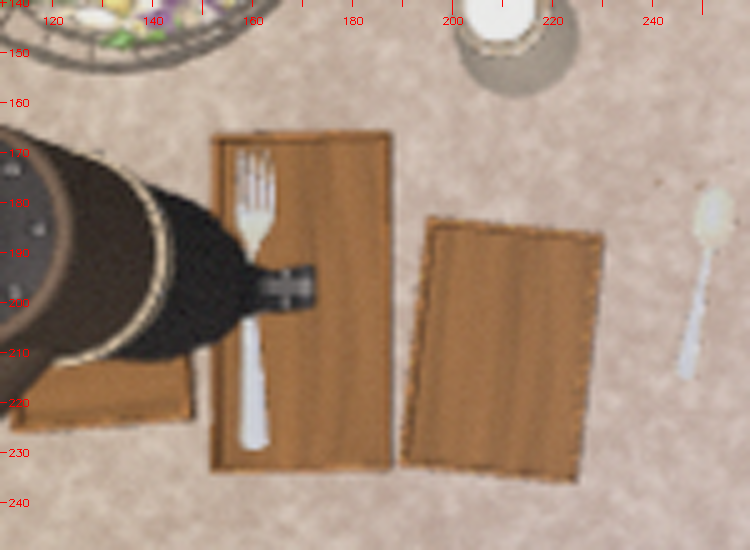

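The fork is over the left half of the long tray, tines at (160,169) and handle end at (160.5,229). It lies inside the rims at rows 166–234, so I'll lower it.

```bash
python3 -m crank '[{"dx":0.2,"dy":-0.2,"dz":1.2,"wx":0.4,"wy":0.4,"wz":0},{"dx":0.2,"dy":-0.2,"dz":2.4,"wx":0.4,"wy":0.4,"wz":0},{"dx":0.2,"dy":-0.2,"dz":3.5,"wx":0.4,"wy":0.4,"wz":0},{"dx":0.2,"dy":-0.2,"dz":4.3,"wx":0.4,"wy":0.4,"wz":0},{"dx":0.2,"dy":-0.2,"dz":4.5,"wx":0.4,"wy":0.4,"wz":0}]' 1 60; python3 go.py 0.481 0.242 0.0105 0.3
```

```text
time: 5.98
ee_pos: [0.4823, 0.2429, 0.013]
orientation: [-0.002, 1.0, 0.002, 0.002]
wrist_force: [0.0, -0.4, 0.5]
gripper_width: 0.0056
t 5.975 p [0.4823 0.2429 0.013 ] yaw 0.2 tilt 0.28 w 0.0056 F [ 0.  -0.4  0.5] q [ 0.83  0.38 -0.54  0.   -0.64  0.74]
{'dx': np.float64(-0.13), 'dy': np.float64(0.09), 'dz': np.float64(0.25), 'wx': np.float64(-0.2), 'wy': np.float64(-0.2), 'wz': np.float64(-0.1)}
```

Settle a little lower, then open to about 26 mm.

```bash
python3 -m crank '[{"dx":-0.1,"dy":0.1,"dz":0.2,"wx":-0.2,"wy":-0.2,"wz":0},{"dx":-0.1,"dy":0.1,"dz":0.2,"wx":-0.2,"wy":-0.2,"wz":0},{"dx":-0.1,"dy":0.1,"dz":0.2,"wx":-0.2,"wy":-0.2,"wz":0}]' 1 60;python3 -m crank '[{"dx":0,"dy":0,"dz":0,"wx":0,"wy":0,"wz":0},{"dx":0,"dy":0,"dz":0,"wx":0,"wy":0,"wz":0},{"dx":0,"dy":0,"dz":-0.5,"wx":0,"wy":0,"wz":0},{"dx":0,"dy":0,"dz":-4,"wx":0,"wy":0,"wz":0},{"dx":0,"dy":0,"dz":-9,"wx":0,"wy":0,"wz":0}]' 0.69 60; python3 go.py 0.4486 -0.408 0.12 -2
```

```text
time: 6.35
ee_pos: [0.4815, 0.2421, 0.0112]
orientation: [0.0, 1.0, 0.002, 0.0]
wrist_force: [0.5, 0.1, -0.5]
gripper_width: 0.0055
time: 6.98
ee_pos: [0.4806, 0.2414, 0.1014]
orientation: [0.001, 1.0, 0.002, -0.001]
wrist_force: [1.2, 1.7, 0.2]
gripper_width: 0.0263
t 6.975 p [0.4806 0.2414 0.1014] yaw 0.2 tilt 0.16 w 0.0263 F [1.2 1.7 0.2] q [ 0.83  0.26 -0.46  0.   -0.85  0.74]
{'dx': np.float64(-3.4), 'dy': np.float64(64.93), 'dz': np.float64(-1.71), 'wx': np.float64(0.1), 'wy': np.float64(0.1), 'wz': np.float64(2.2)}
```

```bash
python3 -m crank '[{"dx":-0.3,"dy":6,"dz":-1,"wx":0,"wy":0,"wz":0.2},{"dx":-0.6,"dy":12,"dz":-2,"wx":0,"wy":0,"wz":0.4},{"dx":-0.9,"dy":18,"dz":-2,"wx":0,"wy":0,"wz":0.6},{"dx":-1.2,"dy":24,"dz":-2,"wx":0,"wy":0,"wz":0.8},{"dx":-1.5,"dy":30,"dz":-2,"wx":0,"wy":0,"wz":1}]' 0.5 60; python3 go.py 0.4485 -0.409 0.12 -2.5
python3 - <<'E'
from h import *
from workcell import *
c=capture("top");pickle.dump(c,open("pics/t4.pkl","wb"));crop(c,110,140,260,250,5,"pics/t4.png")
E
```

```text
time: 7.6
ee_pos: [0.4664, -0.0604, 0.1229]
orientation: [0.001, 1.0, -0.007, -0.0]
wrist_force: [1.1, 1.4, 1.1]
gripper_width: 0.0428
t 7.6 p [ 0.4664 -0.0604  0.1229] yaw -0.8 tilt 0.12 w 0.0428 F [1.1 1.4 1.1] q [ 0.29  0.13 -0.58  0.   -0.87  1.26]
{'dx': np.float64(-1.31), 'dy': np.float64(34.88), 'dz': np.float64(0.36), 'wx': np.float64(0.1), 'wy': np.float64(0.0), 'wz': np.float64(1.7)}
```

View pics/t4.png

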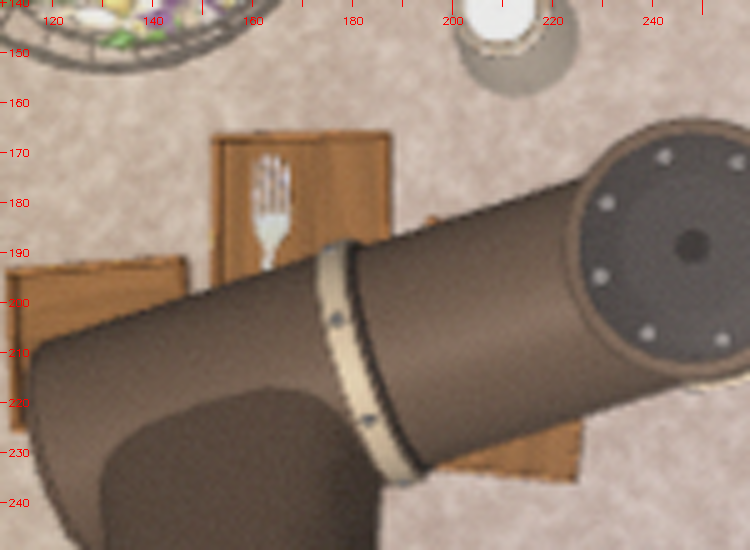

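The first fork lies in the long tray, tines at (164,170–188). Now the right fork.

```bash
python3 -m crank '[{"dx":-0.2,"dy":6,"dz":0.3,"wx":0,"wy":0,"wz":0.4},{"dx":-0.4,"dy":12,"dz":0.3,"wx":0,"wy":0,"wz":0.8},{"dx":-0.7,"dy":18,"dz":0.3,"wx":0,"wy":0,"wz":1.2},{"dx":-1,"dy":24,"dz":0.3,"wx":0,"wy":0,"wz":1.7},{"dx":-1.3,"dy":30,"dz":0.4,"wx":0,"wy":0,"wz":1.7}]' 0.5 60; python3 go.py 0.4485 -0.409 0.06 -2.5
```

```text
time: 8.28
ee_pos: [0.4464, -0.3671, 0.1199]
orientation: [0.002, 1.0, -0.023, -0.001]
wrist_force: [0.8, -0.7, 0.2]
gripper_width: 0.043
t 8.275 p [ 0.4464 -0.3671  0.1199] yaw -2.7 tilt 0.21 w 0.043 F [ 0.8 -0.7  0.2] q [-0.35  0.3  -0.36  0.   -0.92  1.87]
{'dx': np.float64(0.42), 'dy': np.float64(4.15), 'dz': np.float64(6.01), 'wx': np.float64(0.2), 'wy': np.float64(0.1), 'wz': np.float64(-0.2)}
```

```bash
python3 -m crank '[{"dx":0.2,"dy":3,"dz":1,"wx":0,"wy":0,"wz":-0.2},{"dx":0.3,"dy":4.1,"dz":3.5,"wx":0,"wy":0,"wz":-0.2},{"dx":0.3,"dy":4.1,"dz":6,"wx":0.2,"wy":0.1,"wz":-0.2},{"dx":0.3,"dy":4.1,"dz":6,"wx":0.2,"wy":0.1,"wz":-0.2}]' 0.5 60; python3 go.py 0.4485 -0.409 0.005 -2.5;python3 - <<'E'
from h import *
from workcell import *
c=capture("side");pickle.dump(c,open("pics/s5.pkl","wb"));crop(c,220,160,370,310,5,"pics/s5.png")
E
```

```text
time: 8.78
ee_pos: [0.4459, -0.4079, 0.0584]
orientation: [-0.001, 1.0, -0.022, -0.002]
wrist_force: [0.3, 0.1, 0.3]
gripper_width: 0.0423
t 8.775 p [ 0.4459 -0.4079  0.0584] yaw -2.5 tilt 0.22 w 0.0423 F [0.3 0.1 0.3] q [-0.42  0.41 -0.35 -0.   -0.81  1.95]
{'dx': np.float64(0.29), 'dy': np.float64(0.1), 'dz': np.float64(5.34), 'wx': np.float64(-0.1), 'wy': np.float64(0.2), 'wz': np.float64(-0.0)}
```

View pics/s5.png

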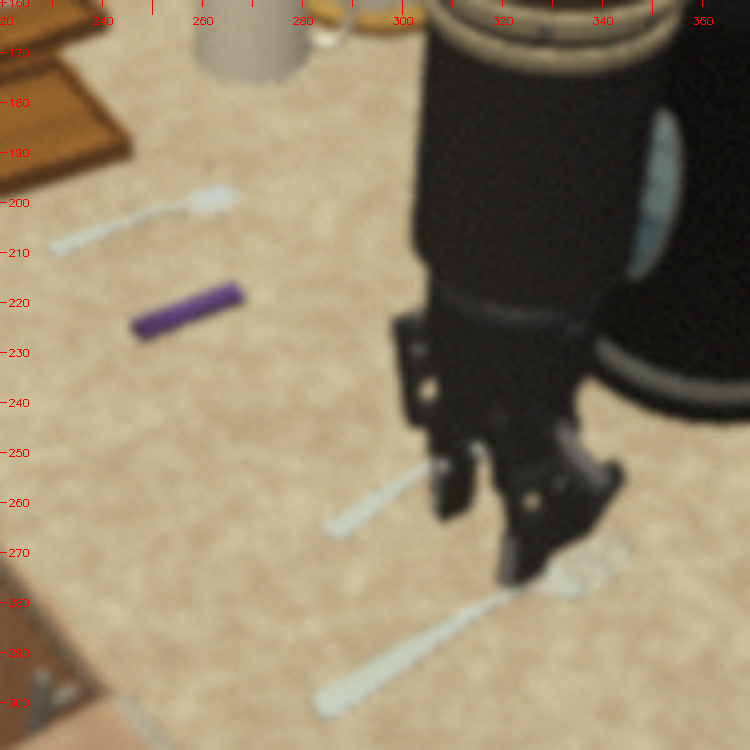

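The picture matches the first approach: finger tips near (309,263) and (321,276), with the fork running underneath. I'll go down.

```bash
python3 -m crank '[{"dx":0.3,"dy":0.1,"dz":1.5,"wx":0,"wy":0.2,"wz":0},{"dx":0.3,"dy":0.1,"dz":3,"wx":0,"wy":0.2,"wz":0},{"dx":0.3,"dy":0.1,"dz":4.4,"wx":0,"wy":0.2,"wz":0},{"dx":0.3,"dy":0.1,"dz":5.3,"wx":0,"wy":0.2,"wz":0},{"dx":0.3,"dy":0.1,"dz":5.3,"wx":0,"wy":0.2,"wz":0}]' 0.5 60; python3 -m crank '[{"dx":0,"dy":0,"dz":0.05,"wx":0,"wy":0,"wz":0},{"dx":0,"dy":0,"dz":0.05,"wx":0,"wy":0,"wz":0},{"dx":0,"dy":0,"dz":0.05,"wx":0,"wy":0,"wz":0},{"dx":0,"dy":0,"dz":0.05,"wx":0,"wy":0,"wz":0},{"dx":0,"dy":0,"dz":0.05,"wx":0,"wy":0,"wz":0}]' 1 60; python3 go.py 0.4485 -0.409 0.12 -2.5
```

```text
time: 9.45
ee_pos: [0.4492, -0.4091, 0.0059]
orientation: [-0.001, 1.0, -0.022, 0.0]
wrist_force: [1.0, -0.4, 0.7]
gripper_width: 0.0426
time: 10.07
ee_pos: [0.4495, -0.4093, 0.0059]
orientation: [-0.0, 1.0, -0.022, 0.001]
wrist_force: [-0.4, 1.4, 5.3]
gripper_width: 0.006
t 10.075 p [ 0.4495 -0.4093  0.0059] yaw -2.5 tilt 0.08 w 0.006 F [-0.4  1.4  5.3] q [-0.42  0.48 -0.39 -0.   -0.7   1.95]
{'dx': np.float64(-0.09), 'dy': np.float64(-0.03), 'dz': np.float64(-11.41), 'wx': np.float64(-0.0), 'wy': np.float64(-0.1), 'wz': np.float64(0.0)}
```

```bash
python3 -m crank '[{"dx":0,"dy":0,"dz":-3,"wx":0,"wy":0,"wz":0},{"dx":0,"dy":0,"dz":-6,"wx":0,"wy":0,"wz":0},{"dx":0,"dy":0,"dz":-9,"wx":0,"wy":0,"wz":0},{"dx":0,"dy":-4,"dz":-11.5,"wx":0,"wy":0,"wz":-0.5},{"dx":0,"dy":-9,"dz":-11.5,"wx":0,"wy":0,"wz":-1}]' 1 60; python3 go.py 0.481 0.19 0.12 0.3;  python3 - <<'E'
from h import *
from workcell import *
c=capture("side");pickle.dump(c,open("pics/s6.pkl","wb"));crop(c,200,130,350,280,4,"pics/s6.png")
E
```

```text
time: 10.7
ee_pos: [0.4543, -0.3195, 0.1227]
orientation: [0.0, 1.0, -0.014, 0.002]
wrist_force: [0.7, 1.0, -1.0]
gripper_width: 0.0058
t 10.7 p [ 0.4543 -0.3195  0.1227] yaw -1.6 tilt 0.27 w 0.0058 F [ 0.7  1.  -1. ] q [-0.26  0.26 -0.4  -0.   -0.91  1.81]
{'dx': np.float64(1.29), 'dy': np.float64(-51.0), 'dz': np.float64(0.26), 'wx': np.float64(0.0), 'wy': np.float64(-0.3), 'wz': np.float64(-1.9)}
```

View pics/s6.png

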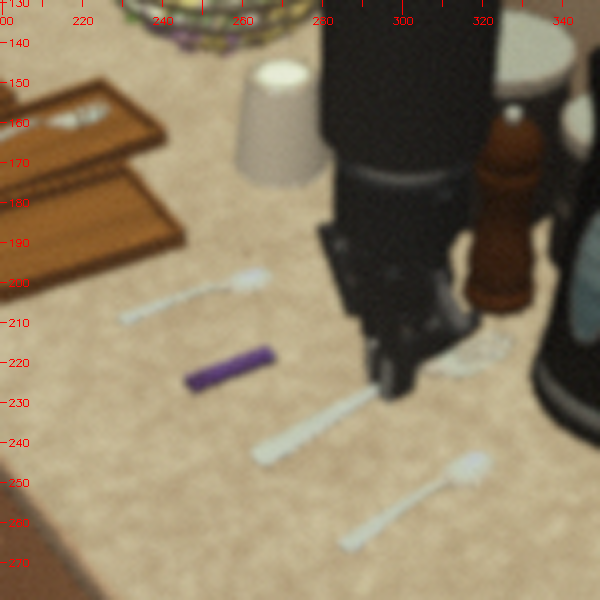

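The second fork is held level, running from (264,244) to (326,215). I'll carry it to the tray.

```bash
python3 -m crank '[{"dx":0.1,"dy":-6,"dz":0,"wx":0,"wy":0,"wz":-0.4},{"dx":0.2,"dy":-12,"dz":0,"wx":0,"wy":0,"wz":-0.8},{"dx":0.4,"dy":-18,"dz":0,"wx":0,"wy":0,"wz":-1.2},{"dx":0.5,"dy":-24,"dz":0,"wx":0,"wy":0,"wz":-1.6},{"dx":0.7,"dy":-30,"dz":0,"wx":0,"wy":0,"wz":-1.9}]' 1 60; python3 go.py 0.481 0.19 0.055 0.3
```

```text
time: 11.38
ee_pos: [0.4673, -0.013, 0.1224]
orientation: [-0.001, 1.0, 0.004, 0.002]
wrist_force: [0.7, -0.2, -0.7]
gripper_width: 0.0056
t 11.375 p [ 0.4673 -0.013   0.1224] yaw 0.4 tilt 0.22 w 0.0056 F [ 0.7 -0.2 -0.7] q [ 0.39  0.12 -0.58 -0.   -0.86  1.18]
{'dx': np.float64(1.5), 'dy': np.float64(-20.27), 'dz': np.float64(6.79), 'wx': np.float64(-0.1), 'wy': np.float64(-0.2), 'wz': np.float64(0.1)}
```

```bash
python3 -m crank '[{"dx":0.4,"dy":-6,"dz":0,"wx":0,"wy":0,"wz":0},{"dx":0.8,"dy":-12,"dz":0.5,"wx":0,"wy":0,"wz":0},{"dx":1.2,"dy":-17.5,"dz":2,"wx":0,"wy":0,"wz":0},{"dx":1.5,"dy":-20.3,"dz":4.5,"wx":0,"wy":-0.2,"wz":0},{"dx":1.5,"dy":-20.3,"dz":6.8,"wx":0,"wy":-0.2,"wz":0}]' 1 60; python3 go.py 0.481 0.19 0.0115 0.3
python3 - <<'E'
from h import *
from workcell import *
c=capture("top");pickle.dump(c,open("pics/t7.pkl","wb"));crop(c,110,140,260,250,5,"pics/t7.png")
E
```

```text
time: 12.0
ee_pos: [0.4811, 0.1925, 0.0539]
orientation: [-0.001, 1.0, 0.005, 0.0]
wrist_force: [-0.3, -1.3, -0.6]
gripper_width: 0.0057
t 12.0 p [0.4811 0.1925 0.0539] yaw 0.6 tilt 0.14 w 0.0057 F [-0.3 -1.3 -0.6] q [ 0.76  0.29 -0.55 -0.   -0.72  0.82]
{'dx': np.float64(-0.02), 'dy': np.float64(0.26), 'dz': np.float64(4.24), 'wx': np.float64(-0.1), 'wy': np.float64(-0.0), 'wz': np.float64(0.3)}
```

View pics/t7.png

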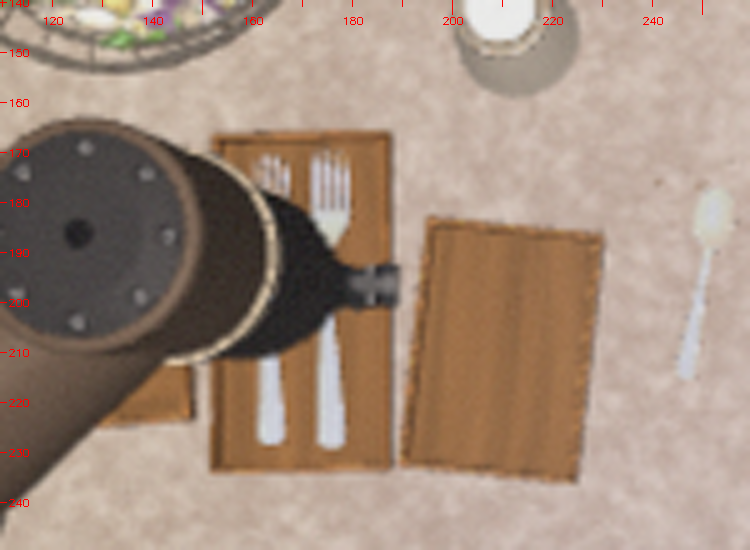

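Both forks are aligned in the long tray, handles ending at (163,228) and (176,229). The second one is still held, so I'll lower it and release.

```bash
python3 -m crank '[{"dx":0,"dy":0.3,"dz":1.2,"wx":0,"wy":0,"wz":0.3},{"dx":0,"dy":0.4,"dz":2.4,"wx":0,"wy":0,"wz":0.3},{"dx":0,"dy":0.4,"dz":3.5,"wx":0,"wy":0,"wz":0.3},{"dx":0,"dy":0.4,"dz":4.2,"wx":0,"wy":0,"wz":0.3},{"dx":0,"dy":0.4,"dz":4.3,"wx":0,"wy":0,"wz":0.3}]' 1 60; python3 go.py 0.481 0.188 0.0108 0.3
```

```text
time: 12.68
ee_pos: [0.4792, 0.186, 0.0106]
orientation: [0.001, 1.0, 0.002, -0.002]
wrist_force: [-15.1, -3.7, 45.4]
gripper_width: 0.0055
t 12.675 p [0.4792 0.186  0.0106] yaw 0.3 tilt 0.21 w 0.0055 F [-15.1  -3.7  45.4] q [ 0.75  0.36 -0.6  -0.   -0.62  0.83]
{'dx': np.float64(0.18), 'dy': np.float64(-0.2), 'dz': np.float64(-0.02), 'wx': np.float64(0.1), 'wy': np.float64(0.2), 'wz': np.float64(-0.0)}
```

The fork is pressing on the floor, so I'll ease up slightly and then open.

```bash
python3 -m crank '[{"dx":0,"dy":0,"dz":-0.15,"wx":0,"wy":0,"wz":0},{"dx":0,"dy":0,"dz":-0.15,"wx":0,"wy":0,"wz":0}]' 1 40;python3 -m crank '[{"dx":0,"dy":0,"dz":0,"wx":0,"wy":0,"wz":0},{"dx":0,"dy":0,"dz":0,"wx":0,"wy":0,"wz":0},{"dx":0,"dy":0,"dz":-0.5,"wx":0,"wy":0,"wz":0},{"dx":0,"dy":0,"dz":-4,"wx":0,"wy":0,"wz":0},{"dx":0,"dy":0,"dz":-9,"wx":0,"wy":0,"wz":0}]' 0.69 60; python3 go.py 0.4886 -0.046 0.12 -9 0.4886 -0.046 0.12 171
```

```text
time: 12.92
ee_pos: [0.4796, 0.1862, 0.0125]
orientation: [0.0, 1.0, 0.002, -0.001]
wrist_force: [0.2, -0.1, -1.1]
gripper_width: 0.0057
time: 13.55
ee_pos: [0.4785, 0.185, 0.1021]
orientation: [0.002, 1.0, 0.002, -0.003]
wrist_force: [1.2, -0.0, -0.7]
gripper_width: 0.0267
t 13.55 p [0.4785 0.185  0.1021] yaw 0.2 tilt 0.4 w 0.0267 F [ 1.2 -0.  -0.7] q [ 0.75  0.22 -0.51 -0.   -0.85  0.83]
{'dx': np.float64(0.9), 'dy': np.float64(23.11), 'dz': np.float64(-1.72), 'wx': np.float64(0.2), 'wy': np.float64(0.3), 'wz': np.float64(9.2)}
{'dx': np.float64(0.9), 'dy': np.float64(23.11), 'dz': np.float64(-1.72), 'wx': np.float64(-0.5), 'wy': np.float64(0.3), 'wz': np.float64(-170.8)}
```

```bash
python3 -m crank '[{"dx":0.2,"dy":6,"dz":-1,"wx":0,"wy":0,"wz":2},{"dx":0.5,"dy":12,"dz":-1,"wx":0,"wy":0,"wz":5},{"dx":0.7,"dy":18,"dz":0,"wx":0,"wy":0,"wz":8},{"dx":0.9,"dy":23.1,"dz":2,"wx":0.2,"wy":0.3,"wz":9.2},{"dx":0.9,"dy":23.1,"dz":4.5,"wx":0.2,"wy":0.3,"wz":9.2}]' 0.5 60; python3 go.py 0.4886 -0.046 0.004 -9
python3 - <<'E'
from h import *
from workcell import *
c=capture("top");pickle.dump(c,open("pics/t8.pkl","wb"));crop(c,110,140,270,250,5,"pics/t8.png")
c=capture("side");pickle.dump(c,open("pics/s8.pkl","wb"));crop(c,160,110,310,250,5,"pics/s8.png")
E
```

```text
time: 14.18
ee_pos: [0.4874, -0.0494, 0.0573]
orientation: [0.0, 0.997, -0.081, -0.0]
wrist_force: [-0.6, 0.1, -0.3]
gripper_width: 0.0424
t 14.175 p [ 0.4874 -0.0494  0.0573] yaw -9.3 tilt 0.05 w 0.0424 F [-0.6  0.1 -0.3] q [ 0.3   0.25 -0.61  0.   -0.71  1.11]
{'dx': np.float64(0.07), 'dy': np.float64(-0.36), 'dz': np.float64(5.33), 'wx': np.float64(0.0), 'wy': np.float64(0.0), 'wz': np.float64(-0.3)}
```

View pics/t8.png

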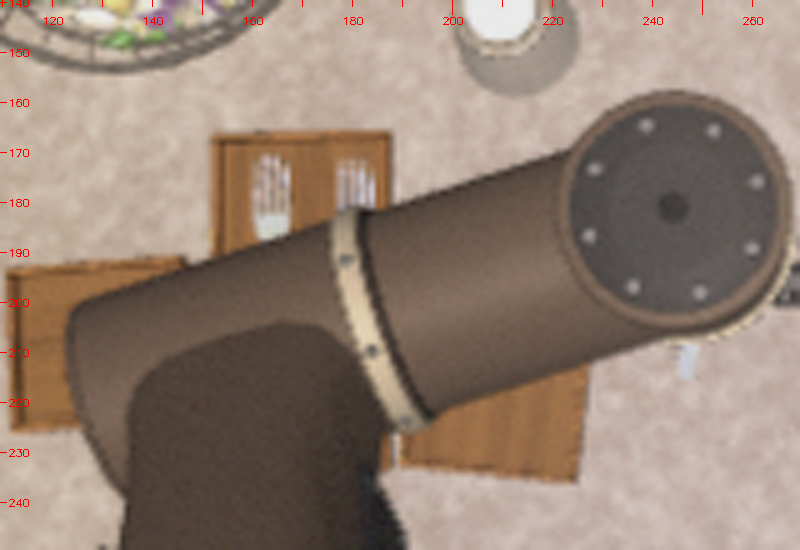

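View pics/s8.png

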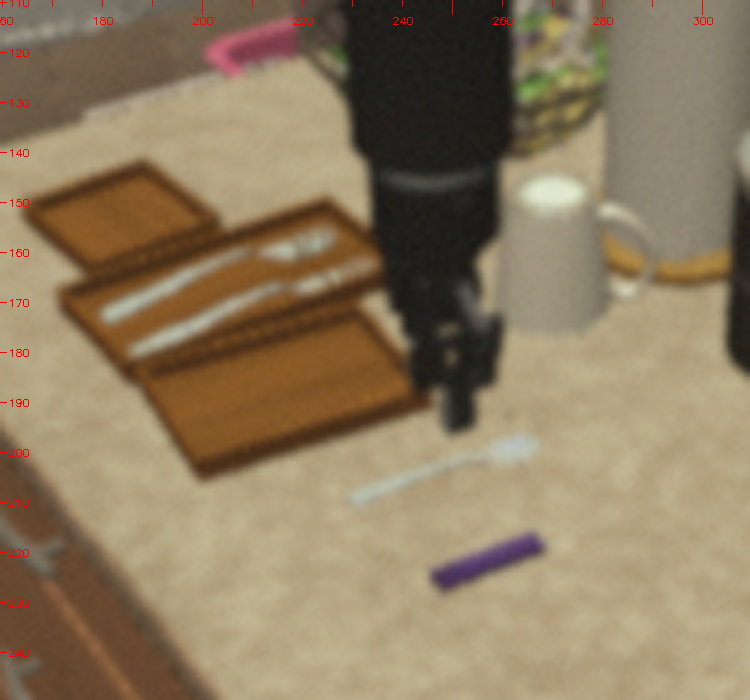

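Both forks are in the long tray, the second nearer its right wall with tines at (180.5,172). I'll check that again when the arm is clear. The gripper is above the left spoon, so I'll descend.

```bash
python3 -m crank '[{"dx":0,"dy":-0.3,"dz":1.5,"wx":0,"wy":0,"wz":-0.3},{"dx":0,"dy":-0.3,"dz":3,"wx":0,"wy":0,"wz":-0.3},{"dx":0,"dy":-0.3,"dz":4.4,"wx":0,"wy":0,"wz":-0.3},{"dx":0,"dy":-0.3,"dz":5.3,"wx":0,"wy":0,"wz":-0.3},{"dx":0,"dy":-0.3,"dz":5.3,"wx":0,"wy":0,"wz":-0.3}]' 0.5 60; python3 go.py 0.4886 -0.046 0.0032 -9
```

```text
time: 14.9
ee_pos: [0.4855, -0.0449, 0.0021]
orientation: [0.001, 0.997, -0.077, -0.004]
wrist_force: [-0.6, -0.4, 0.2]
gripper_width: 0.0426
t 14.9 p [ 0.4855 -0.0449  0.0021] yaw -8.8 tilt 0.43 w 0.0426 F [-0.6 -0.4  0.2] q [ 0.31  0.34 -0.66 -0.   -0.58  1.11]
{'dx': np.float64(0.32), 'dy': np.float64(0.06), 'dz': np.float64(-0.11), 'wx': np.float64(0.2), 'wy': np.float64(0.4), 'wz': np.float64(0.2)}
```

```bash
python3 -m crank '[{"dx":0.3,"dy":0.1,"dz":-0.1,"wx":0.2,"wy":0.4,"wz":0.2},{"dx":0.3,"dy":0.1,"dz":-0.1,"wx":0.2,"wy":0.4,"wz":0.2}]' 0.5 60; python3 go.py 0.4886 -0.046 0.0032 -9;python3 -m crank '[{"dx":0,"dy":0,"dz":0,"wx":0,"wy":0,"wz":0},{"dx":0,"dy":0,"dz":0,"wx":0,"wy":0,"wz":0},{"dx":0,"dy":0,"dz":0,"wx":0,"wy":0,"wz":0},{"dx":0,"dy":0,"dz":0,"wx":0,"wy":0,"wz":0},{"dx":0,"dy":0,"dz":0,"wx":0,"wy":0,"wz":0}]' 1 60; python3 go.py 0.4886 -0.046 0.12 -9
```

```text
time: 15.15
ee_pos: [0.4889, -0.0464, 0.0036]
orientation: [-0.0, 0.997, -0.079, 0.001]
wrist_force: [-0.5, 0.0, 0.6]
gripper_width: 0.0427
t 15.15 p [ 0.4889 -0.0464  0.0036] yaw -9.0 tilt 0.09 w 0.0427 F [-0.5  0.   0.6] q [ 0.31  0.34 -0.66 -0.   -0.57  1.11]
{'dx': np.float64(-0.03), 'dy': np.float64(-0.03), 'dz': np.float64(0.04), 'wx': np.float64(-0.1), 'wy': np.float64(-0.1), 'wz': np.float64(-0.0)}
time: 15.78
ee_pos: [0.489, -0.0464, 0.004]
orientation: [-0.0, 0.997, -0.079, 0.001]
wrist_force: [-0.8, -0.4, 5.7]
gripper_width: 0.0052
t 15.775 p [ 0.489  -0.0464  0.004 ] yaw -9.0 tilt 0.11 w 0.0052 F [-0.8 -0.4  5.7] q [ 0.31  0.34 -0.66 -0.   -0.57  1.11]
{'dx': np.float64(-0.03), 'dy': np.float64(-0.04), 'dz': np.float64(-11.6), 'wx': np.float64(-0.1), 'wy': np.float64(-0.1), 'wz': np.float64(-0.0)}
```

```bash
python3 -m crank '[{"dx":0,"dy":0,"dz":-2,"wx":0,"wy":0,"wz":0},{"dx":0,"dy":0,"dz":-4,"wx":0,"wy":0,"wz":0},{"dx":0,"dy":0,"dz":-7,"wx":0,"wy":0,"wz":0},{"dx":0,"dy":0,"dz":-9,"wx":0,"wy":0,"wz":0},{"dx":0,"dy":0,"dz":-9,"wx":0,"wy":0,"wz":0}]' 1 60; python3 go.py
python3 - <<'E'
from h import *
from workcell import *
c=capture("top");pickle.dump(c,open("pics/t9.pkl","wb"));crop(c,110,140,270,250,5,"pics/t9.png")
c=capture("side");pickle.dump(c,open("pics/s9.pkl","wb"));crop(c,160,110,310,250,5,"pics/s9.png")
E
```

```text
time: 16.4
ee_pos: [0.4899, -0.0462, 0.0955]
orientation: [-0.001, 0.997, -0.079, 0.002]
wrist_force: [0.2, -0.7, -0.5]
gripper_width: 0.0058
t 16.4 p [ 0.4899 -0.0462  0.0955] yaw -9.0 tilt 0.31 w 0.0058 F [ 0.2 -0.7 -0.5] q [ 0.31  0.19 -0.57 -0.   -0.8   1.11]
```

View pics/s9.png

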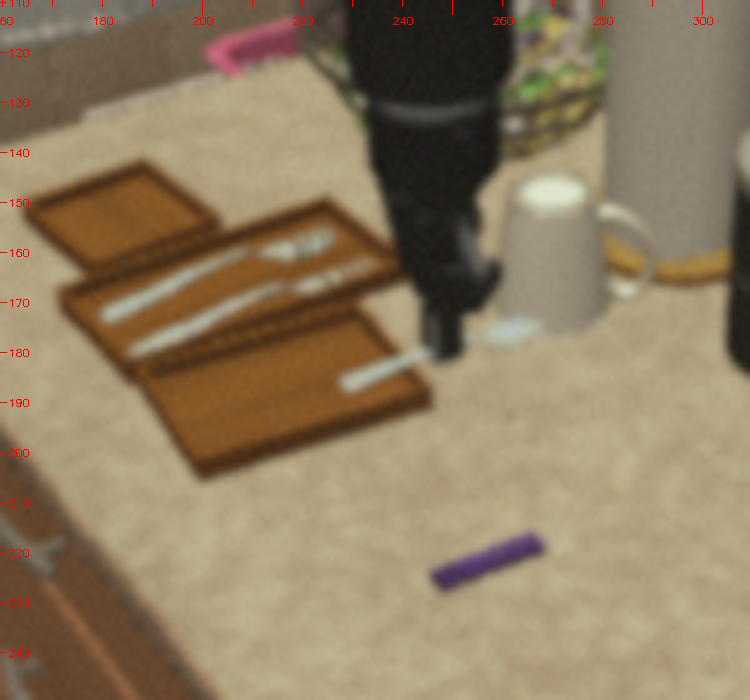

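The spoon is held, handle end at (228,186) and bowl at (262,177). Both forks lie inside the long tray. I'll move to the left slot of the middle tray.

```bash
python3 go.py 0.4485 0.107 0.06 -6.2 0.4485 0.107 0.1 -6.2
```

```text
t 16.5 p [ 0.4885 -0.0465  0.0937] yaw -9.0 tilt 0.11 w 0.006 F [-0.5  0.2 -0.3] q [ 0.31  0.2  -0.57 -0.   -0.8   1.11]
{'dx': np.float64(-6.37), 'dy': np.float64(-14.52), 'dz': np.float64(3.38), 'wx': np.float64(-0.1), 'wy': np.float64(-0.1), 'wz': np.float64(-2.8)}
{'dx': np.float64(-6.36), 'dy': np.float64(-14.53), 'dz': np.float64(-0.62), 'wx': np.float64(-0.1), 'wy': np.float64(-0.1), 'wz': np.float64(-2.8)}
```

```bash
python3 -m crank '[{"dx":-2,"dy":-5,"dz":-0.6,"wx":0,"wy":0,"wz":-1},{"dx":-4.4,"dy":-10,"dz":-0.6,"wx":0,"wy":0,"wz":-2},{"dx":-6.4,"dy":-14.5,"dz":0.5,"wx":0,"wy":0,"wz":-2.8},{"dx":-6.4,"dy":-14.5,"dz":2,"wx":0,"wy":0,"wz":-2.8},{"dx":-6.4,"dy":-14.5,"dz":4.5,"wx":0,"wy":0,"wz":-2.8}]' 1 60; python3 go.py 0.4485 0.107 0.01 -6.2
python3 - <<'E'
from h import *
from workcell import *
c=capture("top");pickle.dump(c,open("pics/t10.pkl","wb"));crop(c,110,140,270,250,5,"pics/t10.png")
E
```

```text
time: 17.12
ee_pos: [0.4479, 0.1077, 0.0479]
orientation: [-0.001, 0.999, -0.053, 0.001]
wrist_force: [-0.3, 0.0, -0.2]
gripper_width: 0.0055
t 17.125 p [0.4479 0.1077 0.0479] yaw -6.1 tilt 0.12 w 0.0055 F [-0.3  0.  -0.2] q [ 0.67  0.22 -0.68  0.   -0.66  0.8 ]
{'dx': np.float64(0.06), 'dy': np.float64(0.07), 'dz': np.float64(3.79), 'wx': np.float64(-0.1), 'wy': np.float64(-0.1), 'wz': np.float64(0.1)}
```

View pics/t10.png

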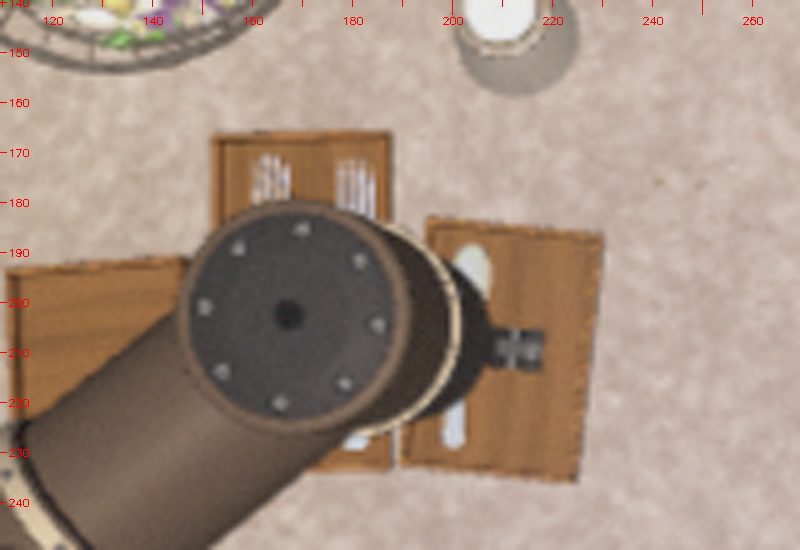

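The spoon is over the middle tray's left half, bowl end at (203,188) and handle end at (200,229). I'll lower and release.

```bash
python3 -m crank '[{"dx":0,"dy":0,"dz":1,"wx":0,"wy":0,"wz":0},{"dx":0,"dy":0,"dz":2,"wx":0,"wy":0,"wz":0},{"dx":0,"dy":0,"dz":3,"wx":0,"wy":0,"wz":0},{"dx":0,"dy":0,"dz":3.6,"wx":0,"wy":0,"wz":0},{"dx":0,"dy":0,"dz":3.6,"wx":0,"wy":0,"wz":0}]' 1 60; python3 go.py 0.4485 0.107 0.0095 -6.2
```

```text
time: 17.8
ee_pos: [0.4458, 0.1059, 0.009]
orientation: [0.001, 0.999, -0.054, -0.001]
wrist_force: [-2.2, -1.2, 5.6]
gripper_width: 0.0056
t 17.8 p [0.4458 0.1059 0.009 ] yaw -6.2 tilt 0.19 w 0.0056 F [-2.2 -1.2  5.6] q [ 0.66  0.29 -0.72 -0.   -0.56  0.8 ]
{'dx': np.float64(0.25), 'dy': np.float64(-0.14), 'dz': np.float64(-0.05), 'wx': np.float64(0.1), 'wy': np.float64(0.2), 'wz': np.float64(-0.0)}
```

```bash
python3 -m crank '[{"dx":0,"dy":0,"dz":0,"wx":0,"wy":0,"wz":0},{"dx":0,"dy":0,"dz":0,"wx":0,"wy":0,"wz":0},{"dx":0,"dy":0,"dz":-0.5,"wx":0,"wy":0,"wz":0},{"dx":0,"dy":0,"dz":-4,"wx":0,"wy":0,"wz":0},{"dx":0,"dy":0,"dz":-9,"wx":0,"wy":0,"wz":0}]' 0.69 60; python3 go.py 0.4885 -0.3184 0.12 1.8
```

```text
time: 18.42
ee_pos: [0.4452, 0.1055, 0.0994]
orientation: [0.002, 0.999, -0.054, -0.003]
wrist_force: [1.2, 0.7, 0.5]
gripper_width: 0.0266
t 18.425 p [0.4452 0.1055 0.0994] yaw -6.2 tilt 0.37 w 0.0266 F [1.2 0.7 0.5] q [ 0.66  0.14 -0.63 -0.   -0.81  0.8 ]
{'dx': np.float64(8.88), 'dy': np.float64(41.68), 'dz': np.float64(-1.94), 'wx': np.float64(0.2), 'wy': np.float64(0.3), 'wz': np.float64(-8.0)}
```

```bash
python3 -m crank '[{"dx":1.2,"dy":6,"dz":-1.5,"wx":0,"wy":0,"wz":-1},{"dx":2.5,"dy":12,"dz":-1.9,"wx":0,"wy":0,"wz":-2},{"dx":3.8,"dy":18,"dz":-1.9,"wx":0,"wy":0,"wz":-3.5},{"dx":5.1,"dy":24,"dz":-1.9,"wx":0,"wy":0,"wz":-5},{"dx":6.4,"dy":30,"dz":-1.9,"wx":0,"wy":0,"wz":-7}]' 0.5 60; python3 go.py 0.4885 -0.3184 0.055 1.8
python3 - <<'E'
from h import *
from workcell import *
c=capture("top");pickle.dump(c,open("pics/t11.pkl","wb"));crop(c,110,140,270,250,5,"pics/t11.png")
E
```

```text
time: 19.05
ee_pos: [0.4766, -0.2017, 0.1199]
orientation: [0.002, 1.0, 0.007, -0.002]
wrist_force: [2.0, 0.1, -0.5]
gripper_width: 0.0427
t 19.05 p [ 0.4766 -0.2017  0.1199] yaw 0.9 tilt 0.32 w 0.0427 F [ 2.   0.1 -0.5] q [-0.02  0.21 -0.48  0.   -0.89  1.6 ]
{'dx': np.float64(1.04), 'dy': np.float64(11.67), 'dz': np.float64(6.53), 'wx': np.float64(0.2), 'wy': np.float64(0.3), 'wz': np.float64(-0.9)}
```

View pics/t11.png

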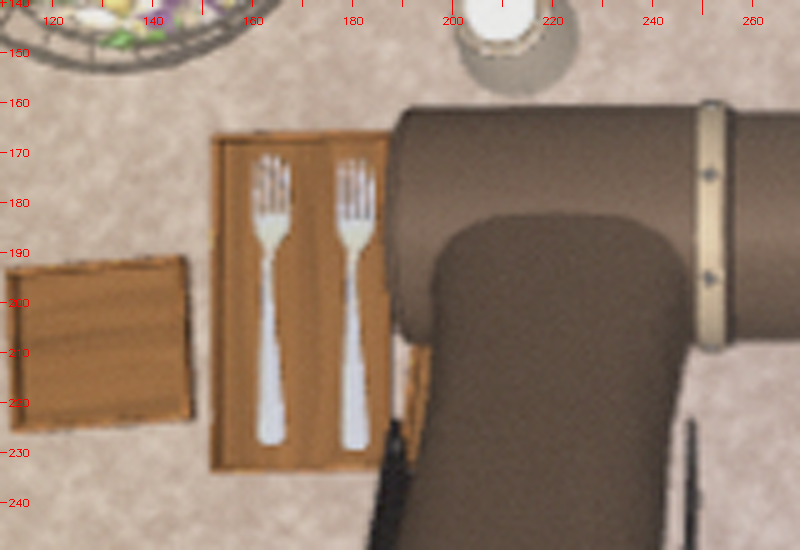

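Both forks lie straight in the long tray, (163,170)–(163,228) and (180,171)–(180,229), inside the walls. On to the second spoon.

```bash
python3 -m crank '[{"dx":0.5,"dy":6,"dz":0.5,"wx":0,"wy":0,"wz":-0.9},{"dx":1,"dy":11.7,"dz":2,"wx":0.2,"wy":0.3,"wz":-0.9},{"dx":1,"dy":11.7,"dz":5,"wx":0.2,"wy":0.3,"wz":-0.9},{"dx":1,"dy":11.7,"dz":6.5,"wx":0.2,"wy":0.3,"wz":-0.9},{"dx":1,"dy":11.7,"dz":6.5,"wx":0.2,"wy":0.3,"wz":-0.9}]' 0.5 60; python3 go.py 0.4885 -0.3184 0.0038 1.8
python3 - <<'E'
from h import *
from workcell import *
c=capture("side");pickle.dump(c,open("pics/s12.pkl","wb"));crop(c,220,160,370,310,4,"pics/s12.png")
E
```

```text
time: 19.73
ee_pos: [0.4873, -0.3236, 0.0544]
orientation: [0.0, 1.0, 0.015, -0.001]
wrist_force: [0.5, -0.1, 1.1]
gripper_width: 0.0425
t 19.725 p [ 0.4873 -0.3236  0.0544] yaw 1.7 tilt 0.13 w 0.0425 F [ 0.5 -0.1  1.1] q [-0.25  0.39 -0.4   0.   -0.78  1.85]
{'dx': np.float64(0.14), 'dy': np.float64(-0.52), 'dz': np.float64(5.06), 'wx': np.float64(0.0), 'wy': np.float64(0.1), 'wz': np.float64(-0.1)}
```

View pics/s12.png

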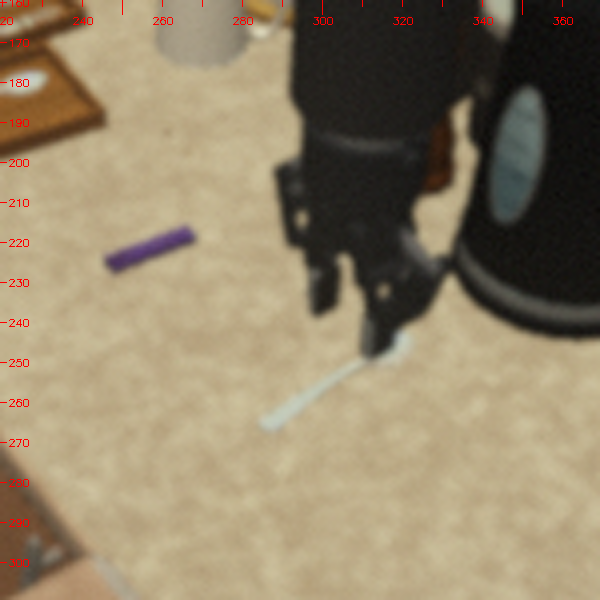

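The gripper is above spoon 2, which lies at (287,266)–(322,245). I'll descend with the y correction.

```bash
python3 -m crank '[{"dx":0.1,"dy":-0.3,"dz":1.2,"wx":0,"wy":0.1,"wz":0},{"dx":0.2,"dy":-0.3,"dz":2.6,"wx":0,"wy":0.1,"wz":0},{"dx":0.2,"dy":-0.4,"dz":4,"wx":0,"wy":0.1,"wz":0},{"dx":0.2,"dy":-0.4,"dz":4.8,"wx":0,"wy":0.1,"wz":0},{"dx":0.2,"dy":-0.4,"dz":4.9,"wx":0,"wy":0.1,"wz":0}]' 0.5 60; python3 go.py 0.4885 -0.3184 0.0036 1.8
```

```text
time: 20.4
ee_pos: [0.4896, -0.3196, 0.0055]
orientation: [0.0, 1.0, 0.016, -0.0]
wrist_force: [0.8, -0.4, 0.2]
gripper_width: 0.0431
t 20.4 p [ 0.4896 -0.3196  0.0055] yaw 1.8 tilt 0.06 w 0.0431 F [ 0.8 -0.4  0.2] q [-0.24  0.45 -0.44  0.   -0.68  1.84]
{'dx': np.float64(-0.1), 'dy': np.float64(-0.12), 'dz': np.float64(0.19), 'wx': np.float64(0.1), 'wy': np.float64(0.0), 'wz': np.float64(-0.0)}
```

```bash
python3 -m crank '[{"dx":-0.1,"dy":-0.1,"dz":0.2,"wx":0,"wy":0,"wz":0},{"dx":-0.1,"dy":-0.1,"dz":0.2,"wx":0,"wy":0,"wz":0}]' 0.5 60; python3 -m crank '[{"dx":0,"dy":0,"dz":0,"wx":0,"wy":0,"wz":0},{"dx":0,"dy":0,"dz":0,"wx":0,"wy":0,"wz":0},{"dx":0,"dy":0,"dz":0,"wx":0,"wy":0,"wz":0},{"dx":0,"dy":0,"dz":0,"wx":0,"wy":0,"wz":0},{"dx":0,"dy":0,"dz":0,"wx":0,"wy":0,"wz":0}]' 1 60;python3 -m crank '[{"dx":0,"dy":0,"dz":-2,"wx":0,"wy":0,"wz":0},{"dx":0,"dy":0,"dz":-4,"wx":0,"wy":0,"wz":0},{"dx":0,"dy":0,"dz":-7,"wx":0,"wy":0,"wz":0},{"dx":0,"dy":-2,"dz":-9,"wx":0,"wy":0,"wz":0},{"dx":0,"dy":-5,"dz":-10,"wx":0,"wy":0,"wz":0}]' 1 60; python3 go.py 0.4432 0.057 0.11 -6.2;python3 - <<'E'
from h import *
from workcell import *
c=capture("side");pickle.dump(c,open("pics/s13.pkl","wb"));crop(c,220,140,370,290,4,"pics/s13.png")
E
```

```text
time: 20.65
ee_pos: [0.4884, -0.3186, 0.0036]
orientation: [0.001, 1.0, 0.016, -0.0]
wrist_force: [-0.4, 0.3, -1.0]
gripper_width: 0.0425
time: 21.28
ee_pos: [0.4887, -0.3188, 0.0041]
orientation: [0.001, 1.0, 0.016, 0.0]
wrist_force: [-1.1, 0.3, 5.5]
gripper_width: 0.0056
time: 21.9
ee_pos: [0.4875, -0.2686, 0.1049]
orientation: [0.001, 1.0, 0.015, 0.001]
wrist_force: [0.6, 0.9, -0.4]
gripper_width: 0.0055
t 21.9 p [ 0.4875 -0.2686  0.1049] yaw 1.7 tilt 0.13 w 0.0055 F [ 0.6  0.9 -0.4] q [-0.15  0.28 -0.42  0.   -0.87  1.75]
{'dx': np.float64(-3.45), 'dy': np.float64(-32.68), 'dz': np.float64(-0.57), 'wx': np.float64(0.1), 'wy': np.float64(-0.1), 'wz': np.float64(7.9)}
```

View pics/s13.png

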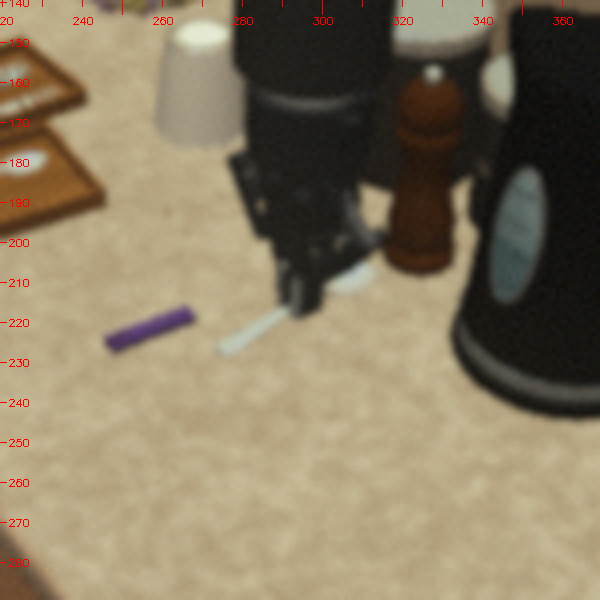

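Spoon 2 is held, from (276,227) to (312,206). I'll carry it over.

```bash
python3 -m crank '[{"dx":-0.6,"dy":-6,"dz":-0.5,"wx":0,"wy":0,"wz":1.5},{"dx":-1.2,"dy":-12,"dz":-0.5,"wx":0,"wy":0,"wz":3},{"dx":-1.9,"dy":-18,"dz":-0.5,"wx":0,"wy":0,"wz":5},{"dx":-2.6,"dy":-24,"dz":-0.5,"wx":0,"wy":0,"wz":7},{"dx":-3.3,"dy":-30,"dz":-0.5,"wx":0,"wy":0,"wz":7.9}]' 1 60; python3 go.py 0.4435 0.056 0.05 -6.2
```

```text
time: 22.58
ee_pos: [0.4446, 0.0346, 0.1105]
orientation: [0.0, 0.999, -0.054, 0.002]
wrist_force: [0.9, 0.3, -0.4]
gripper_width: 0.0056
t 22.575 p [0.4446 0.0346 0.1105] yaw -6.2 tilt 0.19 w 0.0056 F [ 0.9  0.3 -0.4] q [ 0.52  0.1  -0.64  0.   -0.82  0.94]
{'dx': np.float64(-0.36), 'dy': np.float64(-2.12), 'dz': np.float64(6.05), 'wx': np.float64(0.0), 'wy': np.float64(-0.2), 'wz': np.float64(0.0)}
```

```bash
python3 -m crank '[{"dx":-0.3,"dy":-2.1,"dz":1,"wx":0,"wy":0,"wz":0},{"dx":-0.3,"dy":-2.1,"dz":3,"wx":0,"wy":0,"wz":0},{"dx":-0.3,"dy":-2.1,"dz":5,"wx":0,"wy":-0.2,"wz":0},{"dx":-0.3,"dy":-2.1,"dz":6,"wx":0,"wy":-0.2,"wz":0},{"dx":-0.3,"dy":-2.1,"dz":6,"wx":0,"wy":-0.2,"wz":0}]' 1 60; python3 go.py 0.4435 0.056 0.0092 -6.2
python3 - <<'E'
from h import *
from workcell import *
c=capture("top");pickle.dump(c,open("pics/t14.pkl","wb"));crop(c,110,140,270,250,5,"pics/t14.png")
E
```

```text
time: 23.2
ee_pos: [0.4437, 0.0554, 0.05]
orientation: [0.001, 0.999, -0.054, -0.001]
wrist_force: [-0.8, -0.6, 0.0]
gripper_width: 0.0056
t 23.2 p [0.4437 0.0554 0.05  ] yaw -6.2 tilt 0.11 w 0.0056 F [-0.8 -0.6  0. ] q [ 0.57  0.2  -0.71  0.   -0.67  0.89]
{'dx': np.float64(-0.02), 'dy': np.float64(-0.06), 'dz': np.float64(4.08), 'wx': np.float64(0.1), 'wy': np.float64(0.1), 'wz': np.float64(0.0)}
```

View pics/t14.png

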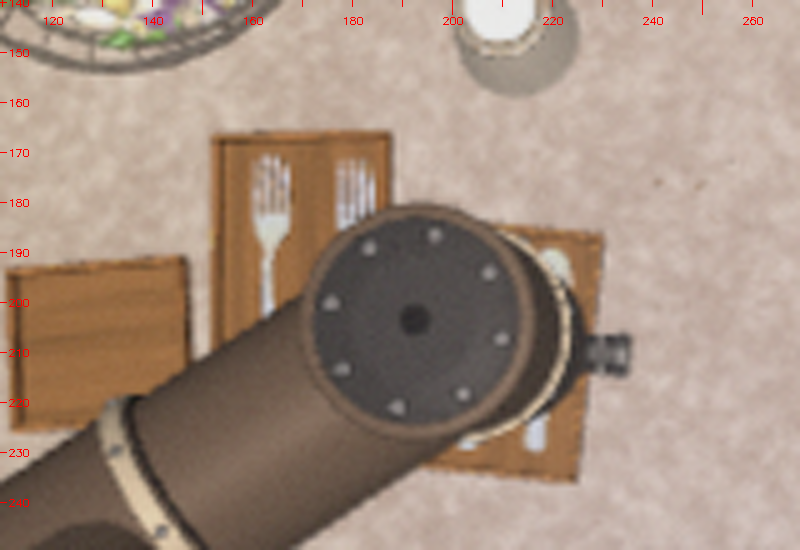

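The held spoon runs from (220,189) to (216,230) inside the tray's right half; the first spoon's handle is at (203,228). I'll lower and release.

```bash
python3 -m crank '[{"dx":0,"dy":0,"dz":1,"wx":0,"wy":0,"wz":0},{"dx":0,"dy":0,"dz":2,"wx":0,"wy":0,"wz":0},{"dx":0,"dy":0,"dz":3,"wx":0,"wy":0,"wz":0},{"dx":0,"dy":0,"dz":3.8,"wx":0,"wy":0,"wz":0},{"dx":0,"dy":0,"dz":3.9,"wx":0,"wy":0,"wz":0}]' 1 60; python3 go.py 0.4435 0.056 0.0095 -6.2
```

```text
time: 23.88
ee_pos: [0.4436, 0.0553, 0.0108]
orientation: [0.001, 0.999, -0.054, -0.001]
wrist_force: [-0.1, 0.1, -0.0]
gripper_width: 0.0061
t 23.875 p [0.4436 0.0553 0.0108] yaw -6.2 tilt 0.14 w 0.0061 F [-0.1  0.1 -0. ] q [ 0.57  0.27 -0.75  0.   -0.56  0.89]
{'dx': np.float64(-0.02), 'dy': np.float64(-0.07), 'dz': np.float64(0.13), 'wx': np.float64(0.1), 'wy': np.float64(0.1), 'wz': np.float64(0.0)}
```

```bash
python3 -m crank '[{"dx":0,"dy":0,"dz":0.1,"wx":0,"wy":0,"wz":0},{"dx":0,"dy":0,"dz":0.1,"wx":0,"wy":0,"wz":0}]' 1 60; python3 -m crank '[{"dx":0,"dy":0,"dz":0,"wx":0,"wy":0,"wz":0},{"dx":0,"dy":0,"dz":0,"wx":0,"wy":0,"wz":0},{"dx":0,"dy":0,"dz":-0.5,"wx":0,"wy":0,"wz":0},{"dx":0,"dy":0,"dz":-4,"wx":0,"wy":0,"wz":0},{"dx":0,"dy":0,"dz":-9,"wx":0,"wy":0,"wz":0}]' 0.69 60; python3 go.py 0.461 -0.136 0.055 -6
```

```text
time: 24.12
ee_pos: [0.4437, 0.0554, 0.0099]
orientation: [0.001, 0.999, -0.054, -0.001]
wrist_force: [0.2, 0.0, -0.6]
gripper_width: 0.0058
time: 24.75
ee_pos: [0.4428, 0.0549, 0.1002]
orientation: [0.002, 0.999, -0.054, -0.002]
wrist_force: [0.5, 1.2, 0.5]
gripper_width: 0.0263
t 24.75 p [0.4428 0.0549 0.1002] yaw -6.2 tilt 0.31 w 0.0263 F [0.5 1.2 0.5] q [ 0.57  0.12 -0.65  0.   -0.81  0.89]
{'dx': np.float64(3.88), 'dy': np.float64(18.77), 'dz': np.float64(4.57), 'wx': np.float64(0.2), 'wy': np.float64(0.2), 'wz': np.float64(-0.2)}
```

```bash
python3 -m crank '[{"dx":1.2,"dy":6,"dz":-0.5,"wx":0,"wy":0,"wz":0},{"dx":2.4,"dy":12,"dz":0,"wx":0,"wy":0,"wz":0},{"dx":3.9,"dy":18.6,"dz":2,"wx":0.2,"wy":0.2,"wz":0},{"dx":3.9,"dy":18.6,"dz":4.5,"wx":0.2,"wy":0.2,"wz":0},{"dx":3.9,"dy":18.6,"dz":4.5,"wx":0.2,"wy":0.2,"wz":0}]' 0.5 60; python3 go.py 0.461 -0.136 0.004 -6;python3 - <<'E'
from h import *
from workcell import *
c=capture("side");pickle.dump(c,open("pics/s15.pkl","wb"));crop(c,150,120,300,250,5,"pics/s15.png")
c=capture("top");pickle.dump(c,open("pics/t15.pkl","wb"));crop(c,110,140,290,250,4,"pics/t15.png")
E
```

```text
time: 25.38
ee_pos: [0.4595, -0.1355, 0.0543]
orientation: [0.0, 0.998, -0.055, -0.002]
wrist_force: [-0.6, 0.3, 0.7]
gripper_width: 0.0425
t 25.375 p [ 0.4595 -0.1355  0.0543] yaw -6.4 tilt 0.27 w 0.0425 F [-0.6  0.3  0.7] q [ 0.12  0.24 -0.63 -0.   -0.7   1.34]
{'dx': np.float64(0.18), 'dy': np.float64(0.02), 'dz': np.float64(5.03), 'wx': np.float64(0.0), 'wy': np.float64(0.3), 'wz': np.float64(-0.4)}
```

View pics/s15.png

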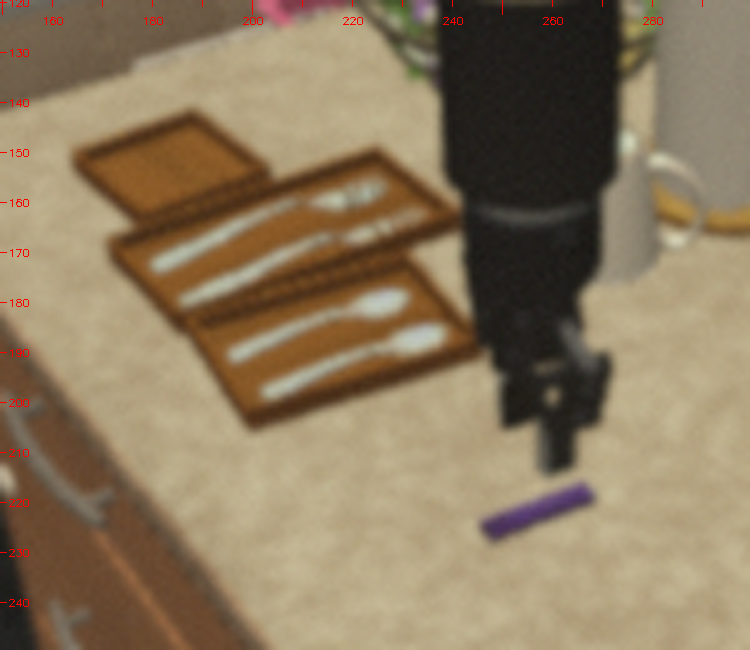

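View pics/t15.png

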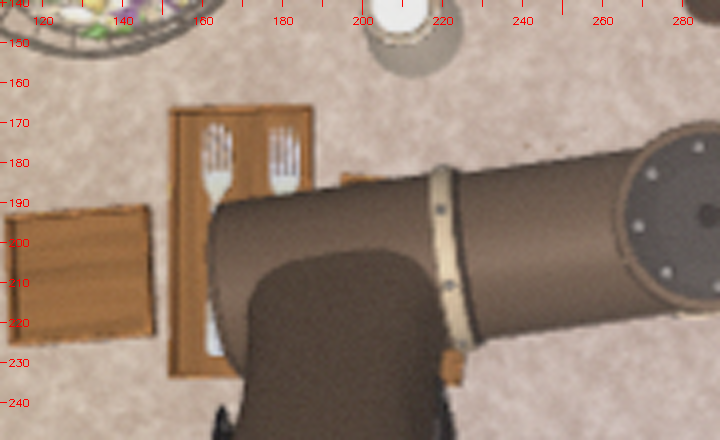

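Both spoons lie in the middle tray, the forks are in the long one, and the peg is below the jaws at (247,226)–(268,217). I'll descend onto the peg.

```bash
python3 -m crank '[{"dx":0.2,"dy":0,"dz":1.2,"wx":0,"wy":0.3,"wz":-0.4},{"dx":0.2,"dy":0,"dz":2.6,"wx":0,"wy":0.3,"wz":-0.4},{"dx":0.2,"dy":0,"dz":4,"wx":0,"wy":0.3,"wz":-0.4},{"dx":0.2,"dy":0,"dz":4.8,"wx":0,"wy":0.3,"wz":-0.4},{"dx":0.2,"dy":0,"dz":4.9,"wx":0,"wy":0.3,"wz":-0.4}]' 0.5 40; python3 go.py 0.461 -0.136 0.004 -6;python3 -m crank '[{"dx":0,"dy":0,"dz":0,"wx":0,"wy":0,"wz":0},{"dx":0,"dy":0,"dz":0,"wx":0,"wy":0,"wz":0},{"dx":0,"dy":0,"dz":0,"wx":0,"wy":0,"wz":0},{"dx":0,"dy":0,"dz":0,"wx":0,"wy":0,"wz":0},{"dx":0,"dy":0,"dz":0,"wx":0,"wy":0,"wz":0}]' 1 40
```

```text
time: 26.1
ee_pos: [0.4628, -0.1344, 0.0063]
orientation: [0.0, 0.999, -0.05, 0.001]
wrist_force: [0.3, -0.2, -0.2]
gripper_width: 0.043
t 26.1 p [ 0.4628 -0.1344  0.0063] yaw -5.8 tilt 0.15 w 0.043 F [ 0.3 -0.2 -0.2] q [ 0.13  0.32 -0.68  0.   -0.57  1.34]
{'dx': np.float64(-0.16), 'dy': np.float64(0.17), 'dz': np.float64(0.23), 'wx': np.float64(0.0), 'wy': np.float64(-0.1), 'wz': np.float64(0.2)}
time: 26.72
ee_pos: [0.4631, -0.1344, 0.0066]
orientation: [0.0, 0.999, -0.05, 0.002]
wrist_force: [-0.1, 1.0, 2.8]
gripper_width: 0.0135
```

The hold is a bit shallow, so I'll reopen and regrip about 3 mm lower.

```bash
python3 -m crank '[{"dx":-0.1,"dy":0.1,"dz":0,"wx":0,"wy":0,"wz":0},{"dx":-0.1,"dy":0.1,"dz":0,"wx":0,"wy":0,"wz":0},{"dx":-0.1,"dy":0.1,"dz":0.35,"wx":0,"wy":0,"wz":0},{"dx":-0.1,"dy":0.1,"dz":0.35,"wx":0,"wy":0,"wz":0}]' 0.6 40;python3 -m crank '[{"dx":0,"dy":0,"dz":0,"wx":0,"wy":0,"wz":0},{"dx":0,"dy":0,"dz":0,"wx":0,"wy":0,"wz":0},{"dx":0,"dy":0,"dz":0,"wx":0,"wy":0,"wz":0},{"dx":0,"dy":0,"dz":0,"wx":0,"wy":0,"wz":0},{"dx":0,"dy":0,"dz":0,"wx":0,"wy":0,"wz":0}]' 1 40;python3 -m crank '[{"dx":0,"dy":0,"dz":-2,"wx":0,"wy":0,"wz":0},{"dx":0,"dy":0,"dz":-4,"wx":0,"wy":0,"wz":0},{"dx":0,"dy":0,"dz":-7,"wx":0,"wy":0,"wz":0},{"dx":0,"dy":0,"dz":-10,"wx":0,"wy":0,"wz":0},{"dx":0,"dy":-2,"dz":-11.5,"wx":0,"wy":0,"wz":0}]' 1 40; python3 go.py 0.453 0.348 0.12 3.5;python3 - <<'E'
from h import *
from workcell import *
c=capture("side");pickle.dump(c,open("pics/s16.pkl","wb"));crop(c,150,110,300,240,5,"pics/s16.png")
E
```

```text
time: 27.22
ee_pos: [0.4617, -0.1354, 0.0027]
orientation: [0.0, 0.999, -0.05, 0.001]
wrist_force: [0.1, 0.7, -0.3]
gripper_width: 0.034
time: 27.85
ee_pos: [0.4617, -0.1353, 0.0027]
orientation: [0.0, 0.999, -0.05, 0.001]
wrist_force: [0.0, 0.1, -0.5]
gripper_width: 0.0141
time: 28.48
ee_pos: [0.4639, -0.1156, 0.1193]
orientation: [0.0, 0.999, -0.051, 0.002]
wrist_force: [-0.1, -0.5, -0.7]
gripper_width: 0.0136
t 28.475 p [ 0.4639 -0.1156  0.1193] yaw -5.8 tilt 0.26 w 0.0136 F [-0.1 -0.5 -0.7] q [ 0.17  0.14 -0.57  0.   -0.86  1.3 ]
{'dx': np.float64(-5.81), 'dy': np.float64(-46.01), 'dz': np.float64(-0.12), 'wx': np.float64(0.1), 'wy': np.float64(-0.3), 'wz': np.float64(-9.3)}
```

View pics/s16.png

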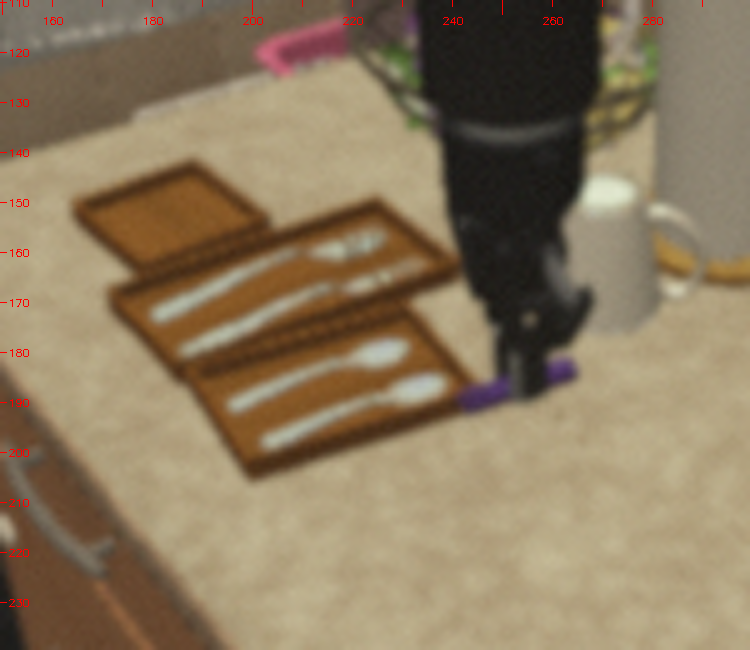

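The peg is held at (242,189)–(264,184). I'll carry it to the short tray.

```bash
python3 -m crank '[{"dx":-0.7,"dy":-6,"dz":0,"wx":0,"wy":0,"wz":-1.2},{"dx":-1.5,"dy":-12,"dz":0,"wx":0,"wy":0,"wz":-2.4},{"dx":-2.2,"dy":-18,"dz":0,"wx":0,"wy":0,"wz":-3.6},{"dx":-3,"dy":-24,"dz":0,"wx":0,"wy":0,"wz":-4.8},{"dx":-3.7,"dy":-30,"dz":0,"wx":0,"wy":0,"wz":-6}]' 1 40; python3 go.py 0.453 0.348 0.06 3.5
```

```text
time: 29.15
ee_pos: [0.458, 0.1901, 0.1204]
orientation: [0.0, 1.0, 0.002, 0.003]
wrist_force: [2.2, 0.1, -0.8]
gripper_width: 0.0134
t 29.15 p [0.458  0.1901 0.1204] yaw 0.3 tilt 0.4 w 0.0134 F [ 2.2  0.1 -0.8] q [ 0.79  0.17 -0.54  0.01 -0.86  0.78]
{'dx': np.float64(-0.47), 'dy': np.float64(-15.8), 'dz': np.float64(6.03), 'wx': np.float64(0.0), 'wy': np.float64(-0.4), 'wz': np.float64(-3.2)}
```

```bash
python3 -m crank '[{"dx":-0.2,"dy":-6,"dz":0,"wx":0,"wy":0,"wz":-1},{"dx":-0.3,"dy":-12,"dz":0.5,"wx":0,"wy":0,"wz":-2},{"dx":-0.4,"dy":-15.8,"dz":2,"wx":0,"wy":-0.4,"wz":-3.2},{"dx":-0.4,"dy":-15.8,"dz":5,"wx":0,"wy":-0.4,"wz":-3.2},{"dx":-0.4,"dy":-15.8,"dz":6,"wx":0,"wy":-0.4,"wz":-3.2}]' 1 40; python3 go.py 0.453 0.348 0.009 3.5;python3 - <<'E'
from h import *
from workcell import *
c=capture("side");pickle.dump(c,open("pics/s17.pkl","wb"));crop(c,120,80,260,220,5,"pics/s17.png")
E
```

```text
time: 29.78
ee_pos: [0.4526, 0.3471, 0.0581]
orientation: [0.002, 1.0, 0.03, -0.001]
wrist_force: [0.2, -0.0, -0.3]
gripper_width: 0.0134
t 29.775 p [0.4526 0.3471 0.0581] yaw 3.5 tilt 0.26 w 0.0134 F [ 0.2 -0.  -0.3] q [ 1.    0.36 -0.43  0.   -0.78  0.63]
{'dx': np.float64(0.06), 'dy': np.float64(-0.1), 'dz': np.float64(4.91), 'wx': np.float64(0.2), 'wy': np.float64(0.2), 'wz': np.float64(-0.0)}
```

View pics/s17.png

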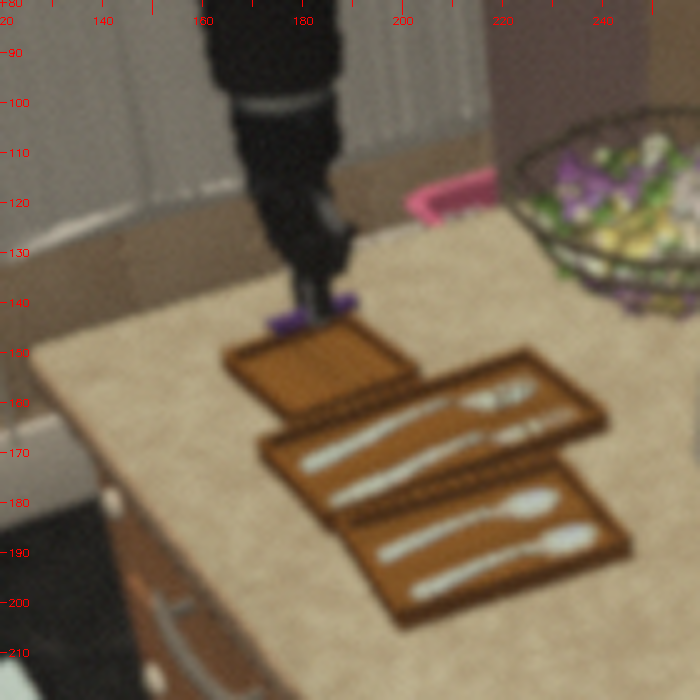

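The peg hangs above the short tray at (174–190,141–145), in line with it. I'll lower and release.

```bash
python3 -m crank '[{"dx":0,"dy":-0.1,"dz":1.2,"wx":0,"wy":0.2,"wz":0},{"dx":0,"dy":-0.1,"dz":2.6,"wx":0,"wy":0.2,"wz":0},{"dx":0,"dy":-0.1,"dz":4,"wx":0,"wy":0.2,"wz":0},{"dx":0,"dy":-0.1,"dz":4.7,"wx":0,"wy":0.2,"wz":0},{"dx":0,"dy":-0.1,"dz":4.8,"wx":0,"wy":0.2,"wz":0}]' 1 40; python3 go.py 0.453 0.348 0.0083 3.5
```

```text
time: 30.45
ee_pos: [0.4524, 0.3472, 0.0092]
orientation: [0.002, 1.0, 0.03, 0.0]
wrist_force: [-0.0, 1.0, -0.3]
gripper_width: 0.0138
t 30.45 p [0.4524 0.3472 0.0092] yaw 3.4 tilt 0.27 w 0.0138 F [-0.   1.  -0.3] q [ 1.    0.43 -0.47  0.   -0.67  0.63]
{'dx': np.float64(0.07), 'dy': np.float64(-0.08), 'dz': np.float64(0.09), 'wx': np.float64(0.3), 'wy': np.float64(-0.0), 'wz': np.float64(-0.1)}
```

```bash
python3 -m crank '[{"dx":0,"dy":0,"dz":0.1,"wx":0.2,"wy":0,"wz":0},{"dx":0,"dy":0,"dz":0.1,"wx":0.2,"wy":0,"wz":0}]' 1 40; python3 -m crank '[{"dx":0,"dy":0,"dz":0,"wx":0,"wy":0,"wz":0},{"dx":0,"dy":0,"dz":0,"wx":0,"wy":0,"wz":0},{"dx":0,"dy":0,"dz":-0.5,"wx":0,"wy":0,"wz":0},{"dx":0,"dy":0,"dz":-4,"wx":0,"wy":0,"wz":0},{"dx":0,"dy":0,"dz":-10,"wx":0,"wy":0,"wz":0}]' 0.55 40; python3 go.py 0.31 0.6 0.23 3.5
```

```text
time: 30.7
ee_pos: [0.4525, 0.3473, 0.0085]
orientation: [0.0, 1.0, 0.03, 0.0]
wrist_force: [0.9, -0.1, -0.5]
gripper_width: 0.014
time: 31.32
ee_pos: [0.4515, 0.3462, 0.108]
orientation: [0.002, 1.0, 0.03, -0.001]
wrist_force: [1.4, 1.4, 0.2]
gripper_width: 0.0387
t 31.325 p [0.4515 0.3462 0.108 ] yaw 3.4 tilt 0.29 w 0.0387 F [1.4 1.4 0.2] q [ 1.    0.3  -0.38  0.   -0.89  0.63]
{'dx': np.float64(-12.64), 'dy': np.float64(-26.13), 'dz': np.float64(-12.28), 'wx': np.float64(0.2), 'wy': np.float64(0.1), 'wz': np.float64(-0.1)}
```

```bash
python3 -m crank '[{"dx":0,"dy":0,"dz":-5,"wx":0,"wy":0,"wz":0},{"dx":-3,"dy":-6,"dz":-10,"wx":0,"wy":0,"wz":0},{"dx":-6,"dy":-12,"dz":-12,"wx":0,"wy":0,"wz":0},{"dx":-9,"dy":-18,"dz":-12,"wx":0,"wy":0,"wz":0},{"dx":-12,"dy":-24,"dz":-12,"wx":0,"wy":0,"wz":0}]' 0.5 40; python3 -m crank '[{"dx":0,"dy":0,"dz":0,"wx":0,"wy":0,"wz":0},{"dx":0,"dy":0,"dz":0,"wx":0,"wy":0,"wz":0}]'
python3 - <<'E'
from h import *
from workcell import *
c=capture("side");pickle.dump(c,open("pics/s18.pkl","wb"));crop(c,140,120,290,220,5,"pics/s18.png")
c=capture("top");pickle.dump(c,open("pics/t18.pkl","wb"));crop(c,100,130,240,240,5,"pics/t18.png")
E
```

```text
time: 31.95
ee_pos: [0.3343, 0.5501, 0.2279]
orientation: [0.001, 1.0, 0.03, -0.001]
wrist_force: [1.7, -0.0, -0.3]
gripper_width: 0.0427
time: 32.2
ee_pos: [0.3339, 0.5501, 0.2279]
orientation: [0.001, 1.0, 0.03, -0.001]
wrist_force: [0.1, 0.3, 0.4]
gripper_width: 0.0428
```

View pics/s18.png

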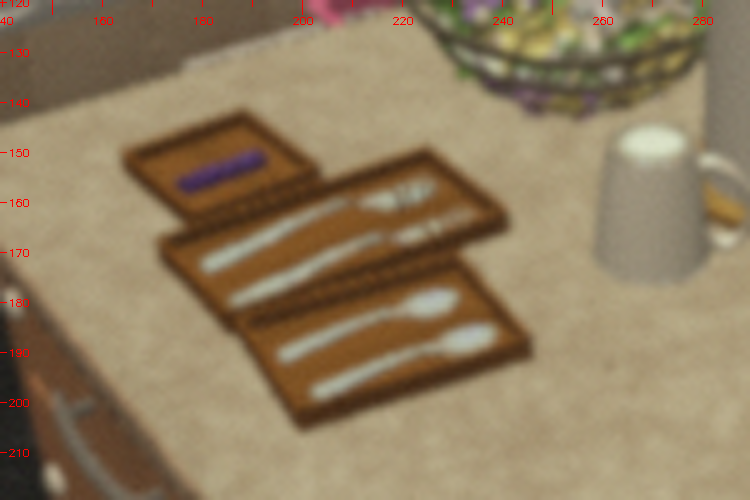

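View pics/t18.png

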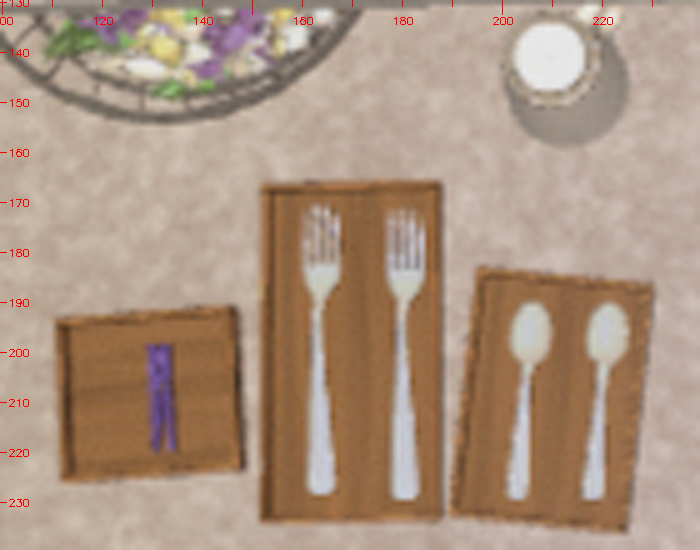

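All five pieces lie inside their trays, lengthwise and clear of the walls: peg (131,199–220), forks at columns 163 and 180, spoons at 204 and 220. The mug is still at (209,141). I'll hand in.

Run:
```python
from workcell import *
print(finish_job())
```

```text
the job is handed in; nothing more can be done
None
```

I put both forks in the longest tray, both teaspoons in the middle-sized one and the clothes peg in the shortest, working in that order. It took about 32 s of the 115 s allowed, and I handed the job in with the gripper empty and well clear.

- **Last check:** in the final top and side pictures all five pieces lie flat and lengthwise, inside the walls and off the rims. The mug sits where it was at the start. I did not look at the mill or the pink spoon again at the end, but the arm never worked near either one.
- **Hard contact:** setting down the second fork pressed it briefly onto the tray floor, and the wrist force read about 48 N in total. That passed through the held fork rather than the arm or gripper body, stayed well under the 120 N wrist limit, and I eased off before letting go.
- **Camera disagreement:** the two cameras differed by up to about 4 mm and 3° on where some pieces lay, so I averaged them, and every piece was gripped on the first try. I regripped the peg once, about 4 mm lower, because the first hold was shallow.

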